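# Sort two sleeves with a pair of sloping bore gauges

## Robot

A 6-joint arm with a two-finger parallel gripper is mounted at the origin on a cart in front of the work surface, level with it; the furniture and walls round the work are solid. World frame = base frame: x ahead of the robot, y to its left, z up, the work surface at z = 0. Lengths are in m, angles in degrees, forces in N, time in s.
With the tool pointing down it reaches from about 0.25 to 0.725 m from the base axis. Payload 9.7 kg.
Tool frame: the origin (TCP) lies on the centre line of the jaws, within the pads' length; the fingertips stand 22 mm ahead of it and the grasp point (between the pads) lies 3 mm ahead of it; z points along the fingers, y is the direction in which the jaws open and shut (so a half turn about z gives the same grasp; the last joint's range is limited). The gripper opens to 85 mm and grips with 20 to 120 N. Pads are 22 mm wide; open, the fingers measure 114 mm over their backs; the gripper's body (76 mm by 85 mm) begins 54 mm behind the grasp point. The pads swing forward as they close: fully open they stand 13 mm farther back than shut.
Start: joints at [64.63, 4.979, 10.078, 95.1, 0, 90], TCP at [0.236, 0.497, 0.253] pointing down, gripper open.
Joint ranges: [-179.16, 179.16], [-48.56, 103.87], [-65.8, 70.77], [-126.05, 130.52], [-82.76, 87.17], [-180, 180]. Speed limits (degrees/s): [127.2, 127.2, 147.25, 180, 180, 180].

## Interface

Orientations are given as [roll, pitch, yaw] about the fixed x, y, z axes, in that order (R = Rz(yaw) Ry(pitch) Rx(roll)).
In Python, from workcell import monitor, eyes, job gives the robot as it stands. The module is installed in compiled form; this text tells all that it offers.
- The arm moves only by the tool drive_tool, never from a script. Its argument "plan" is a list of rows, each a list of 3 entries, a list of its own where there are three numbers: the opening, from 0 (shut) to 1 (fully open), then the shift along the world's x, y, z in m, then the turn about the world's z in degrees. In form: [[gripper, [x, y, z], yaw], ...]. A call has 1 to 10 rows; each row shifts and turns the commanded pose from where the row before left it; what a row does not reach is not made up. A row lasts 1/8 s, in which the tool goes at most 62.5 mm and 10.7 degrees, less where a joint would pass 70% of its speed; a pose out of reach is approached as far as the arm can. A call is refused whole if a number of a shift passes 0.0625 or a number of a turn 10.7, either way. A call with a gripper value outside its range is refused whole. The fingers move at their own pace and stop on an object; "grip_force" is the grip in N (left out, the last holds). Time passes only in rows, so rows that do not move let the fingers close. It gives the time, the measured TCP pose, the force and the opening at its end, in the units of the state.
- monitor.get_obs(): the state, without advancing time (a new reading comes with each control period).
- eyes.camera(name): name is "side" or "top" or "wrist"; returns (picture, depth): 480x640x3 uint8, red, green, blue; 480x640 float32, m along the optical axis (not along the pixel's ray), 0 where there is no reading.
- eyes.camera_params(name): a dict with "fx", "fy", "cx", "cy" (pixels), "extrinsics" (4x4, takes a point from world to camera coordinates); the wrist camera has in their place "mount" (4x4, takes a point from camera to tool coordinates, whose origin is the TCP and whose axes are the flange's). Camera axes: x right, y down, z forward; pixel columns grow to the right and rows downward; lengths in m; the calibration is good to about 2 mm. The wrist camera is an equidistant fisheye: a pixel r from the principal point sees the ray r / f radians off the axis. A picture is of the moment at which its call begins: read the wrist's pose just before it. camera_params takes no time and is no camera call.
- job.job_done(): hands the job in, once; it reports no verdict.
The state is a dict: "time": time; "q": joint angles; "qd": joint speeds; "joint_efforts": joint torques, N m; "ee_pos": TCP position; "tcp_rot": TCP orientation; "wrist_force": force on the tool from outside, world axes, zero at the start; "torque": the same for the moment, N m; "opening": finger opening in m.
Only numpy, scipy, OpenCV 4.12 (cv2) and the standard library are available. Lean on these libraries where they do the work, as an engineer would, in place of code of your own. Each camera call takes 0.05 s, during which the arm holds its last target.

## Task

Sort the two steel sleeves standing on the bench with the two sloping bore gauges: try each sleeve in the narrow gauge first, pushing it in square along the bore as far as it goes. If it fits, let it slide right through into the catch box below; if it sticks, take it to the wide gauge and let it slide through there. Leave each sleeve at rest in its own box, and do not knock over or shift the vial, the petri dish, the bottle or the beaker.

Things in the scene. Friction and masses are not known exactly. Their poses are not given: they have to be found in the camera images.
- sleeve_a: Plain turned-steel sleeve, a round cylinder 60 mm long with a blind hole in its upper end, standing upright on the worktop. Origin: centre of its underside, z along its axis. One of the two sleeves is 22 mm in outside diameter, the other 32 mm; which is which is not told (the fit test or a look shows it). 0.05 to 0.15 kg.
- sleeve_b: Plain turned-steel sleeve, a round cylinder 60 mm long with a blind hole in its upper end, standing upright on the worktop. Origin: centre of its underside, z along its axis. One of the two sleeves is 22 mm in outside diameter, the other 32 mm; which is which is not told (the fit test or a look shows it). 0.05 to 0.15 kg.
- sleeve_a_center (a point): Middle of sleeve_a, on its axis, 30 mm from either end.
- sleeve_b_center (a point): Middle of sleeve_b, on its axis, 30 mm from either end.
- narrow_gauge: Narrow gauge, fixed: a closed box with clear sides under a plate sloping at 25 deg, 158x104 mm, 59 mm tall in front, 122 mm at its back; the collar's bore is the only way in. Origin: on the worktop under the plate's hole; x from low front to high back, within 0.25 rad of the robot's x axis, z up. Inside: x -58 to 68, y -40 to 40 mm, floor 6 mm up.
- wide_gauge: Wide gauge, fixed: a closed box with clear sides under a plate sloping at 25 deg, 158x104 mm, 59 mm tall in front, 122 mm at its back; the collar's bore is the only way in. Origin: on the worktop under the plate's hole; x from low front to high back, within 0.25 rad of the robot's x axis, z up. Inside: x -58 to 68, y -40 to 40 mm, floor 6 mm up.
- narrow_gauge_collar: Origin: centre of the mouth, 104 mm above the worktop; z out of the bore along its axis, up and towards the robot, 25 deg from vertical; y level. Bore 27 mm wide, 30 mm long, its first 15 mm a flare from 42 mm at the mouth; 55 mm outside, 18 mm proud of the plate. The 22 mm sleeve slides through by its weight when let go in the bore; the 32 mm one sticks about 10 mm below the mouth.
- wide_gauge_collar: Origin: centre of the mouth, 104 mm above the worktop; z out of the bore along its axis, up and towards the robot, 25 deg from vertical; y level. Bore 37 mm wide, 30 mm long, its first 15 mm a flare from 52 mm at the mouth; 65 mm outside, 18 mm proud of the plate. Either sleeve slides through by its weight when let go in the bore.
- vial: Capped glass vial, 29 mm across, 61 mm tall, standing between the two sleeves. Origin: centre of its underside. A bystander, to be left standing where it is.
- petri_dish: Closed petri dish, 90 mm across, 15 mm tall, lying between the two gauges. Origin: centre of its underside. A bystander, to be left standing where it is.
- bottle: Small media bottle, 56 mm across, 105 mm tall, to the right of the sleeves. Origin: centre of its underside. A bystander, to be left standing where it is.
- beaker: Small clear beaker, 59 mm across, 70 mm tall, to the left of the sleeves. Origin: centre of its underside. A bystander, to be left standing where it is.
Things that resemble listed ones, but are neither listed nor needed, are in the scene too. Leave any black look-alike of the sleeve_b alone. What is shaped like the sleeve_a but green is not meant.

How it is judged (in metres and radians):
On the way:
1. the 32 mm sleeve (sleeve_a) is tried in the narrow gauge: its end is in the flare of the collar, in line with the bore (x of sleeve_a_center in the frame of narrow_gauge_collar between -0.008 and 0.008 m and y of sleeve_a_center in the frame of narrow_gauge_collar between -0.008 and 0.008 m and z of sleeve_a_center in the frame of narrow_gauge_collar between 0 and 0.0275 m and angle between the z axis of sleeve_a and the z axis of narrow_gauge_collar, either way round below 0.25 rad), for 0.1 s.
At the end, for the whole second after the job is handed in: The 32 mm sleeve (sleeve_a) is at rest in the catch box of the wide gauge and the 22 mm sleeve (sleeve_b) in that of the narrow gauge: middles inside the box walls and less than 60 mm above the worktop, slower than 20 mm/s (x of sleeve_a_center in the frame of wide_gauge between -0.06 and 0.072 m and y of sleeve_a_center in the frame of wide_gauge between -0.042 and 0.042 m and z of sleeve_a_center in the frame of wide_gauge below 0.06 m and linear speed of each of sleeve_a, sleeve_b below 0.02 m/s and x of sleeve_b_center in the frame of narrow_gauge between -0.06 and 0.072 m and y of sleeve_b_center in the frame of narrow_gauge between -0.042 and 0.042 m and z of sleeve_b_center in the frame of narrow_gauge below 0.06 m); the robot touches nothing.
It fails at once if the vial is shifted by more than 20 mm or tipped over (distance of vial from where it was at the start of the episode above 0.02 m or angle between vial's own z axis and vertical above 0.35 rad).
It fails at once if the petri_dish is shifted by more than 20 mm (distance of petri_dish from where it was at the start of the episode above 0.02 m).
It fails at once if the bottle is shifted by more than 20 mm or tipped over (distance of bottle from where it was at the start of the episode above 0.02 m or angle between bottle's own z axis and vertical above 0.35 rad).
It fails at once if the beaker is shifted by more than 20 mm or tipped over (distance of beaker from where it was at the start of the episode above 0.02 m or angle between beaker's own z axis and vertical above 0.35 rad).
It also fails if it takes over 69 s, if anything falls off the work surface, if the arm or the gripper's body presses on something with over 40 N, if the wrist force passes 120 N, or if a joint passes its speed limit or range.

## Working session

There is one attempt and no reset: what is moved stays moved. The work goes in short steps, Python scripts to look and compute and a tool call to move; the robot and the scene stay as the last step left them, time stands still between calls to the robot, and variables do not carry over. Pictures are saved under pics/ and viewed, and the job is handed in when it is done.

Besides the shell and the picture viewer there is one more tool, called after "Request:" as name(argument=value, ...) on one line, values as JSON. drive_tool: Moves the arm, as the interface text tells. Its arguments: {"type":"object","properties":{"plan":{"type":"array","items":{"type":"array"}},"grip_force":{"type":"number"}},"required":["plan"]}

```bash
mkdir -p pics
cat > h.py <<'E'
import numpy as np, cv2
from workcell import monitor, eyes, job
def snap(name,fn):
    p,d=eyes.camera(name); cv2.imwrite(f'pics/{fn}.png',p[:,:,::-1]); np.savez(f'pics/{fn}.npz',p=p,d=d); return p,d
def pt(cam,u,v,d):
    k=eyes.camera_params(cam); c=np.array([(u-k['cx'])/k['fx']*d,(v-k['cy'])/k['fy']*d,d,1])
    return (np.linalg.inv(k['extrinsics'])@c)[:3]
def ray(cam,u,v,z):
    k=eyes.camera_params(cam); T=np.linalg.inv(k['extrinsics'])
    r=T[:3,:3]@np.array([(u-k['cx'])/k['fx'],(v-k['cy'])/k['fy'],1]); o=T[:3,3]
    return o+r*(z-o[2])/r[2]
def proj(cam,P):
    k=eyes.camera_params(cam); c=k['extrinsics']@np.append(P,1); return np.array([k['fx']*c[0]/c[2]+k['cx'],k['fy']*c[1]/c[2]+k['cy']])
E
python3 - <<'E'
from h import *
print(monitor.get_obs())
for n in ('top','side'):
    snap(n,n+'0'); k=eyes.camera_params(n); print(n,k['fx'],k['cx'],k['cy'],np.linalg.inv(k['extrinsics']).round(3))
E
```

```text
{'time': 0.0, 'q': array([ 6.46297710e+01,  5.01183926e+00,  1.00331859e+01,  9.50987521e+01,
       -3.35703873e-05,  8.99984211e+01]), 'qd': array([-0.04523667, -0.0239704 ,  0.03726625, -0.00464871,  0.03003936,
       -0.08116068]), 'joint_efforts': array([ 2.22929484e-04, -5.20391536e+01,  4.64797533e+01,  1.66886277e-02,
       -2.33301932e-06, -2.25910964e-05]), 'ee_pos': array([0.23557039, 0.49677575, 0.25256459]), 'tcp_rot': array([-1.79922594e+02,  3.14373412e-05,  1.54631350e+02]), 'wrist_force': array([ 0.22533582, -0.22922013, -0.08166273]), 'torque': array([-0.00451044,  0.0191947 , -0.03124253]), 'opening': 0.0852439156573763}
top 439.1361039699552 314.4662872146662 237.88141439441472 [[ 0.004 -0.993  0.118  0.423]
 [-1.    -0.006 -0.016  0.017]
 [ 0.017 -0.117 -0.993  0.994]
 [ 0.     0.     0.     1.   ]]
side 557.6630969031268 318.0816613860616 244.2695969090048 [[-1.    -0.003  0.031  0.492]
 [-0.028  0.558 -0.829  0.974]
 [-0.015 -0.83  -0.558  0.732]
 [ 0.     0.     0.     1.   ]]
```

View pics/top0.png

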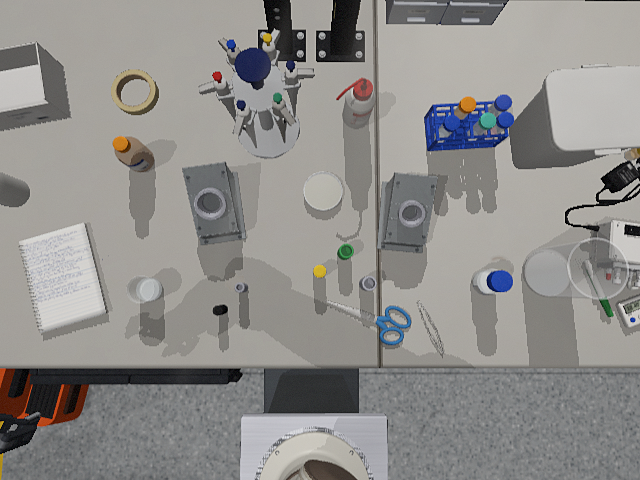

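View pics/side0.png

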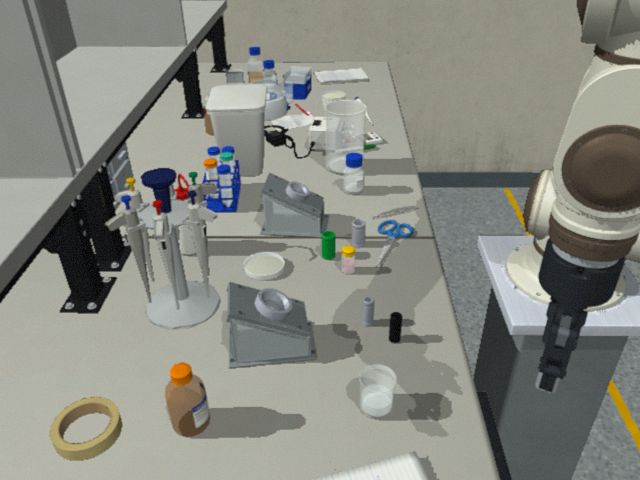

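Run:
```python
from h import *
t=cv2.imread('pics/top0.png'); s=cv2.imread('pics/side0.png')
a=cv2.resize(t[235:325,200:400],(800,360),interpolation=cv2.INTER_CUBIC)
cv2.imwrite('pics/c1.png',a)
b=np.hstack([cv2.resize(t[155:255,175:255],(320,400),interpolation=cv2.INTER_CUBIC),cv2.resize(t[165:265,370:450],(320,400),interpolation=cv2.INTER_CUBIC)])
cv2.imwrite('pics/c2.png',b)
c=cv2.resize(s[170:370,220:420],(600,600),interpolation=cv2.INTER_CUBIC)
cv2.imwrite('pics/c3.png',c)
```

```text
(no output)
```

View pics/c1.png

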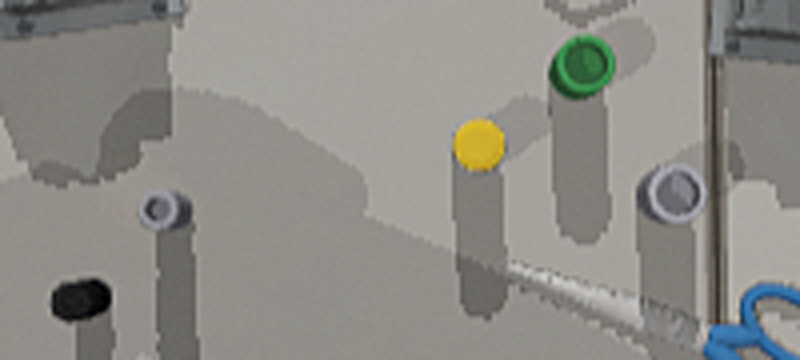

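View pics/c2.png

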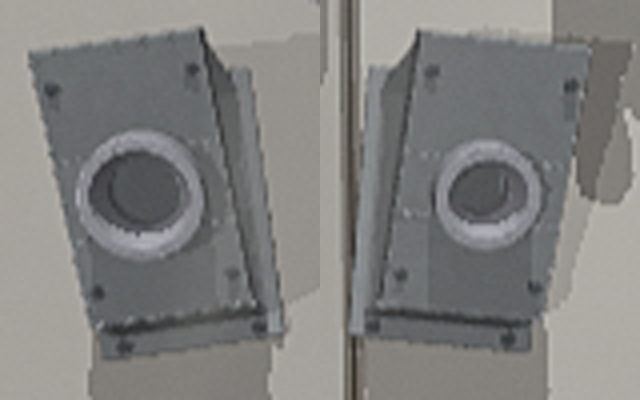

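View pics/c3.png

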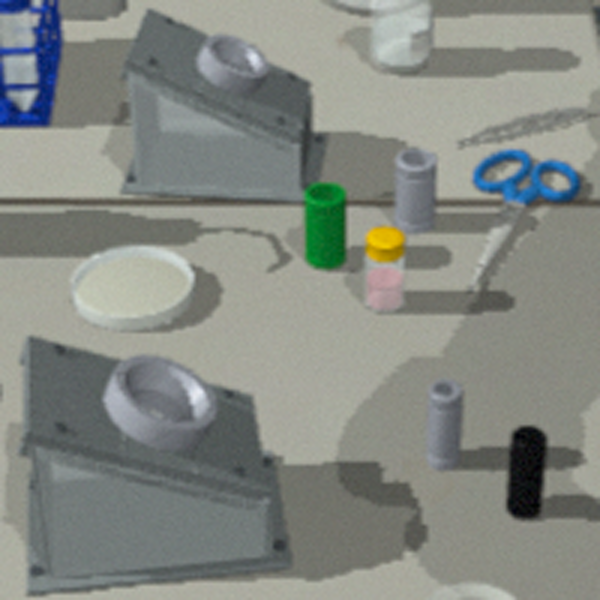

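Run:
```python
from h import *
for cam,boxes in (('top',dict(sb=(228,272,256,302),sa=(352,270,384,302),wc=(188,180,230,225),nc=(395,195,430,232))),
                  ('side',dict(sb=(355,290,380,332),sa=(345,215,370,250),wc=(250,283,296,325),nc=(283,178,313,206)))):
    z=np.load(f'pics/{cam}0.npz'); p=z['p'].astype(int); d=z['d']
    bl=p[:,:,2]-(p[:,:,0]+p[:,:,1])/2
    for n,(u0,v0,u1,v1) in boxes.items():
        m=np.zeros(d.shape,np.uint8); m[v0:v1,u0:u1]=(bl>10)[v0:v1,u0:u1]
        nn,l,st,ce=cv2.connectedComponentsWithStats(m); i=1+np.argmax(st[1:,4]); print(cam,n,st[i],ce[i].round(1))
        vv,uu=np.where(l==i)
        P=np.array([pt(cam,u,v,d[v,u]) for u,v in zip(uu,vv) if d[v,u]>0])
        print('  zmax',np.percentile(P[:,2],[5,50,95]).round(3))
        if n[0]=='s':
            T=P[P[:,2]>0.054]; print('  top',((T.min(0)+T.max(0))/2).round(4),np.ptp(T,axis=0).round(3))
        big=np.zeros_like(m); big[l==i]=1
        c=max(cv2.findContours(big,0,cv2.CHAIN_APPROX_NONE)[0],key=cv2.contourArea)
        print('  ellipse',cv2.fitEllipse(c))
        np.savez(f'pics/P_{cam}_{n}.npz',P=P)
```

```text
top sb [235 287   1   3   3] [235. 288.]
  zmax [0.057 0.059 0.062]
  top [0.4263 0.1689 0.0593] [0.004 0.001 0.005]Traceback (most recent call last):
  File "<stdin>", line 16, in <module>
cv2.error: OpenCV(4.12.0) /io/opencv/modules/imgproc/src/shapedescr.cpp:361: error: (-201:Incorrect size of input array) There should be at least 5 points to fit the ellipse in function 'fitEllipseNoDirect'
```

Run:
```python
from h import *
for cam,boxes in (('top',dict(sb=(228,272,256,302),sa=(355,270,384,302),wc=(180,160,245,245),nc=(380,165,440,255))),
                  ('side',dict(sb=(355,290,380,332),sa=(345,215,370,250),wc=(225,280,316,365),nc=(260,175,330,240)))):
    z=np.load(f'pics/{cam}0.npz'); p=z['p'].astype(int); d=z['d']
    k=eyes.camera_params(cam); T=np.linalg.inv(k['extrinsics'])
    for n,(u0,v0,u1,v1) in boxes.items():
        vv,uu=[a.ravel() for a in np.mgrid[v0:v1,u0:u1]]; D=d[vv,uu].astype(float)
        C=np.stack([(uu-k['cx'])/k['fx']*D,(vv-k['cy'])/k['fy']*D,D],1)
        P=C@T[:3,:3].T+T[:3,3]; P=P[D>0]; cc=p[vv,uu][D>0]
        np.savez(f'pics/P_{cam}_{n}.npz',P=P,c=cc)
        if n[0]=='s':
            H=P[P[:,2]>0.015]; Q=P[(P[:,2]>0.053)]
            print(cam,n,len(Q),'zmax',H[:,2].max().round(4),'top mid',((Q.min(0)+Q.max(0))/2).round(4),np.ptp(Q,axis=0).round(3))
            B=H[H[:,2]<.05]; 
            # circle fit of the side wall
            A=np.c_[2*B[:,:2],np.ones(len(B))]; s=np.linalg.lstsq(A,(B[:,:2]**2).sum(1),rcond=None)[0]
            print('   wall circle',len(B),s[:2].round(4),np.sqrt(s[2]+s[0]**2+s[1]**2).round(4))
        else:
            print(cam,n,'zmax',P[:,2].max().round(4), 'bench med',np.median(P[:10,2]))
```

```text
top sb 54 zmax 0.0625 top mid [0.4295 0.1607 0.0585] [0.019 0.021 0.008]
   wall circle 47 [0.4294 0.1576] 0.0077
top sa 84 zmax 0.0633 top mid [ 0.4381 -0.1146  0.0586] [0.03  0.03  0.009]
   wall circle 121 [ 0.4382 -0.112 ] 0.0108
top wc zmax 0.1228 bench med -0.00081612789152824
top nc zmax 0.1246 bench med -0.0004565495995139668
side sb 80 zmax 0.0614 top mid [0.43   0.1605 0.0573] [0.021 0.024 0.008]
   wall circle 166 [0.4298 0.1617] 0.0091
side sa 117 zmax 0.0631 top mid [ 0.4487 -0.0671  0.0581] [0.047 0.126 0.01 ]
   wall circle 196 [ 0.4395 -0.1141] 0.0144
side wc zmax 0.1224 bench med -0.0018700246878297078
side nc zmax 0.1225 bench med -0.0004443277550598701
```

Run:
```python
from h import *
from scipy.optimize import least_squares
for n in ('wc','nc'):
  for cams in (('top',),('side',),('top','side')):
    P=np.vstack([np.load(f'pics/P_{c}_{n}.npz')['P'] for c in cams]); P=P[(P[:,2]>0.05)&(P[:,2]<.14)]
    best=None; rng=np.random.default_rng(0)
    for _ in range(800):
        q=P[rng.choice(len(P),3,False)]; nn=np.cross(q[1]-q[0],q[2]-q[0]); L=np.linalg.norm(nn)
        if L<1e-5: continue
        nn/=L; nn*=np.sign(nn[2])
        if not .85<nn[2]<.95: continue
        i=np.abs((P-q[0])@nn)<.0025
        if best is None or i.sum()>best.sum(): best=i
    q=P[best]; c0=q.mean(0); nn=np.linalg.svd(q-c0)[2][2]; nn*=np.sign(nn[2])
    tilt=np.degrees(np.arccos(nn[2])); yaw=np.degrees(np.arctan2(-nn[1],-nn[0]))
    h=(P-c0)@nn; M=P[np.abs(h-.018)<.003]
    # in-plane basis
    ex=np.array([np.cos(np.radians(yaw)),np.sin(np.radians(yaw)),0]); ex-=ex@nn*nn; ex/=np.linalg.norm(ex); ey=np.cross(nn,ex)
    ab=np.c_[(M-c0)@ex,(M-c0)@ey]
    ro,ri=(.0325,.026) if n=='wc' else (.0275,.021)
    f=lambda s: np.maximum(0,np.hypot(*(ab-s).T)-ro)+np.maximum(0,ri-np.hypot(*(ab-s).T))
    s=least_squares(f,np.median(ab,0),loss='soft_l1',f_scale=.001).x
    m=c0+s[0]*ex+s[1]*ey+.018*nn
    print(n,cams,best.sum(),'tilt %.2f yaw %.2f'%(tilt,yaw),len(M),'mouth',m.round(4),'res',f(s).mean().round(5),'meanrad',np.median(np.hypot(*(ab-s).T)).round(4), 'nominal n',nn.round(4))
```

```text
wc ('top',) 1866 tilt 24.84 yaw 8.22 326 mouth [0.5974 0.2178 0.1039] res 0.00015 meanrad 0.0287 nominal n [-0.4158 -0.06    0.9075]
wc ('side',) 1745 tilt 24.99 yaw 8.74 315 mouth [0.5979 0.2181 0.1035] res 0.00022 meanrad 0.0288 nominal n [-0.4176 -0.0642  0.9063]
wc ('top', 'side') 3604 tilt 24.93 yaw 8.50 633 mouth [0.5977 0.2179 0.1038] res 0.00019 meanrad 0.0288 nominal n [-0.4169 -0.0623  0.9068]
nc ('top',) 2037 tilt 24.89 yaw -5.89 259 mouth [ 0.5798 -0.1974  0.1044] res 0.00018 meanrad 0.0237 nominal n [-0.4187  0.0432  0.9071]
nc ('side',) 847 tilt 25.15 yaw -5.42 129 mouth [ 0.5799 -0.1969  0.1029] res 0.00242 meanrad 0.0242 nominal n [-0.4231  0.0401  0.9052]
nc ('top', 'side') 2808 tilt 24.93 yaw -4.96 377 mouth [ 0.5799 -0.1971  0.1039] res 0.00022 meanrad 0.0238 nominal n [-0.4199  0.0364  0.9068]
```

Request:
drive_tool(plan=[[1,[0.019,-0.034,0],-10.6],[1,[0.019,-0.034,0],-10.6],[1,[0.019,-0.034,0],-10.6],[1,[0.019,-0.034,0],-10.6],[1,[0.019,-0.034,0],-10.6],[1,[0.019,-0.034,0],-10.6],[1,[0.019,-0.034,0],-10.6],[1,[0.019,-0.034,0],-10.6],[1,[0.019,-0.034,0],-10.6],[1,[0.019,-0.034,0],-10.6]], grip_force=25)

```text
time: 1.35
ee_pos: [0.426, 0.1557, 0.253]
tcp_rot: [-180.0, 0.0, 48.3]
wrist_force: [1.0, 0.4, -0.1]
opening: 0.0855
```

Request:
drive_tool(plan=[[0.7,[0.004,0.005,-0.02],-10.7],[0.7,[0,0,-0.02],-10.7],[0.7,[0,0,-0.03],-10.7],[0.7,[0,0,-0.03],-10.7],[0.7,[0,0,-0.02],-10.7],[0.7,[0,0,-0.013],0],[0.7,[0,0,0],0]])

```text
time: 2.22
ee_pos: [0.4466, 0.0485, 0.1194]
tcp_rot: [-175.1, 0.2, 3.4]
wrist_force: [-0.3, 0.8, 0.4]
opening: 0.0598
```

Run:
```python
from h import *
print(monitor.get_obs()['ee_pos'])
p,d=snap('side','s1'); cv2.imwrite('pics/s1c.png',cv2.resize(p[200:380,270:510,::-1],(800,600)))
snap('wrist','w1')
```

```text
[0.44658395 0.04852812 0.11937879]
```

View pics/s1c.png

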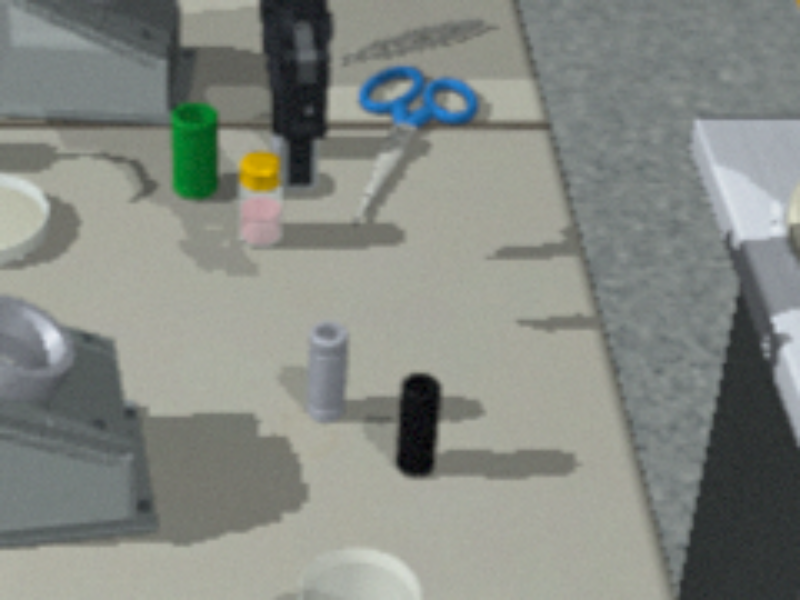

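View pics/w1.png

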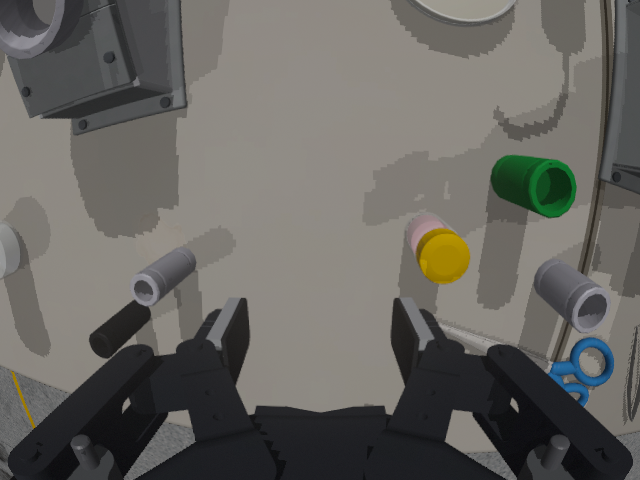

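Run:
```python
from h import *
o=monitor.get_obs()
for k in ('time','q','qd','ee_pos','tcp_rot','wrist_force'): print(k,np.round(o[k],3))
```

```text
time 2.325
q [  3.469  -9.268 -18.489  80.888   4.87  179.942]
qd [ 0.676 -0.284  0.643 -0.003  0.016  0.035]
ee_pos [0.447 0.049 0.121]
tcp_rot [-1.7513e+02  1.0400e-01  3.5270e+00]
wrist_force [ 0.031  0.313 -0.457]
```

Request:
drive_tool(plan=[[0.7,[0,0,0.01],10.7],[0.7,[0,0,0.01],10.7],[0.7,[-0.002,0.015,0.005],10.7],[0.7,[-0.002,0.015,0],10.7],[0.7,[-0.002,0.015,0],10.7],[0.7,[-0.002,0.015,0],10.7],[0.7,[-0.002,0.015,0],10.7],[0.7,[-0.002,0.015,0],10.7],[0.7,[-0.002,0.015,0],10.7],[0.7,[-0.002,0.007,0],10.7]])

```text
time: 3.58
ee_pos: [0.4311, 0.1627, 0.1461]
tcp_rot: [-175.2, 0.1, 111.0]
wrist_force: [-0.1, -0.8, -0.6]
opening: 0.0599
```

Request:
drive_tool(plan=[[0.7,[0,0,0],10.6],[0.7,[0,0,0],10.6],[0.7,[0,0,0],10.6],[0.7,[0,0,0],10.6],[0.7,[0,0,-0.02],10.6],[0.7,[-0.001,0,-0.03],10.5],[0.7,[0,0,-0.022],0],[0.7,[0,0,-0.01],0],[0.7,[0,0,0],0]])

```text
time: 4.7
ee_pos: [0.43, 0.1613, 0.0635]
tcp_rot: [-175.1, 0.1, 174.0]
wrist_force: [0.6, -0.5, 0.5]
opening: 0.0599
```

Run:
```python
from h import *
o=monitor.get_obs()
for k in ('time','q','ee_pos','tcp_rot','wrist_force'): print(k,np.round(o[k],3))
p,d=snap('side','s2'); cv2.imwrite('pics/s2c.png',cv2.resize(p[200:380,270:510,::-1],(800,600)))
snap('wrist','w2')
```

```text
time 4.7
q [ 23.028  -4.589 -20.666  76.185  -4.318  29.134]
ee_pos [0.43  0.161 0.064]
tcp_rot [-1.75128e+02  1.23000e-01  1.73985e+02]
wrist_force [ 0.614 -0.451  0.501]
```

View pics/s2c.png

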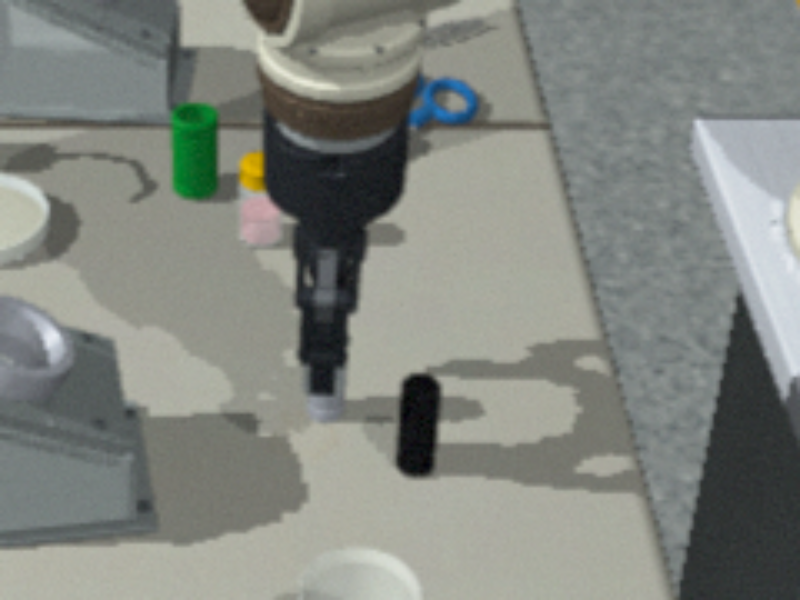

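View pics/w2.png

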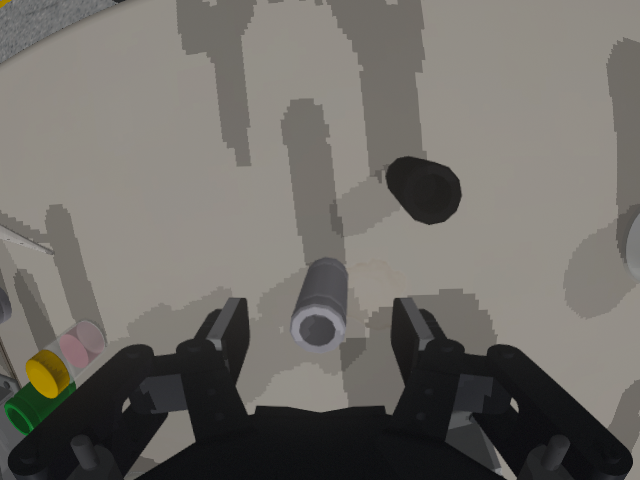

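Request:
drive_tool(plan=[[0,[0,0,0],0],[0,[0,0,0],0],[0,[0,0,0],0],[0,[0,0,0],0],[0,[0,0,0],0],[0,[0,0,0],0]], grip_force=30)

```text
time: 5.55
ee_pos: [0.4306, 0.161, 0.064]
tcp_rot: [-175.2, 0.2, 173.9]
wrist_force: [-0.1, 2.4, 5.2]
opening: 0.0211
```

Request:
drive_tool(plan=[[0,[0,0,0.02],0],[0,[0,0,0.03],0],[0,[0,0,0.03],0],[0,[0,0,0.03],0],[0,[0,0,0.02],0]])

```text
time: 6.18
ee_pos: [0.4303, 0.1605, 0.1944]
tcp_rot: [-175.1, 0.2, 173.9]
wrist_force: [-0.3, 0.5, -0.7]
opening: 0.021
```

Run:
```python
from h import *
o=monitor.get_obs()
for k in ('time','q','ee_pos','tcp_rot','wrist_force'): print(k,np.round(o[k],3))
p,d=snap('side','s3'); cv2.imwrite('pics/s3c.png',cv2.resize(p[200:380,270:510,::-1],(800,600)))
p,d=snap('wrist','w3')
```

```text
time 6.175
q [22.935 -6.145 -7.593 90.781 -4.338 29.118]
ee_pos [0.43  0.16  0.194]
tcp_rot [-1.75127e+02  1.61000e-01  1.73908e+02]
wrist_force [-0.264  0.489 -0.689]
```

View pics/s3c.png

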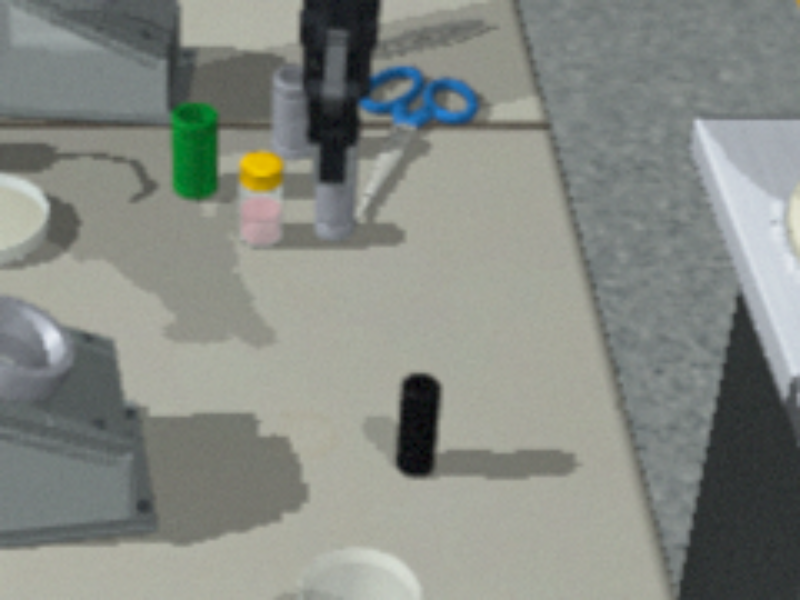

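View pics/w3.png

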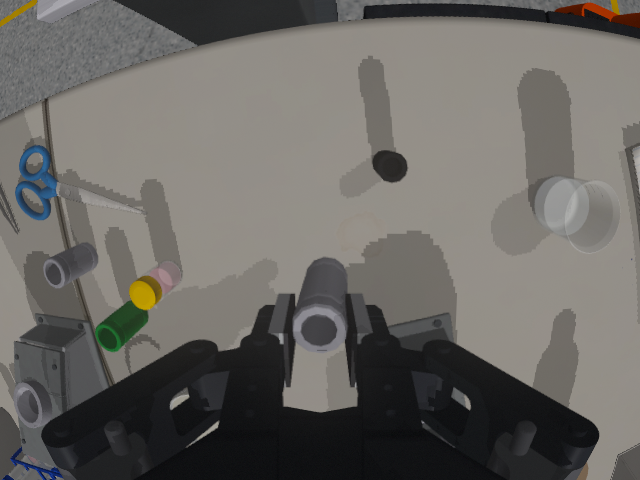

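Request:
drive_tool(plan=[[0,[0.019,-0.043,0.003],0],[0,[0.02,-0.044,0.003],0],[0,[0.02,-0.044,0.003],0],[0,[0.02,-0.044,0.003],0],[0,[0.02,-0.044,0.003],0],[0,[0.02,-0.044,0.003],0],[0,[0.02,-0.044,0.002],0],[0,[0.018,-0.046,0],0],[0,[0,0,0],0],[0,[0,0,0],0]])

```text
time: 7.52
ee_pos: [0.5867, -0.1922, 0.2119]
tcp_rot: [-175.2, 0.0, 173.9]
wrist_force: [0.7, 0.4, -0.4]
opening: 0.0213
```

Run:
```python
from h import *
o=monitor.get_obs()
for k in ('time','q','ee_pos','tcp_rot','wrist_force'): print(k,np.round(o[k],4))
p,d=snap('side','s4'); cv2.imwrite('pics/s4c.png',cv2.resize(p[80:260,220:460,::-1],(800,600)))
p,d=snap('top','t4'); cv2.imwrite('pics/t4c.png',cv2.resize(p[150:270,350:510,::-1],(800,600)))
```

```text
time 7.525
q [-16.1138  12.8165  14.1979  90.5358  -4.7647 -10.0377]
ee_pos [ 0.5867 -0.1922  0.2119]
tcp_rot [-1.751610e+02  3.200000e-03  1.738889e+02]
wrist_force [ 0.7014  0.3702 -0.3809]
```

View pics/s4c.png

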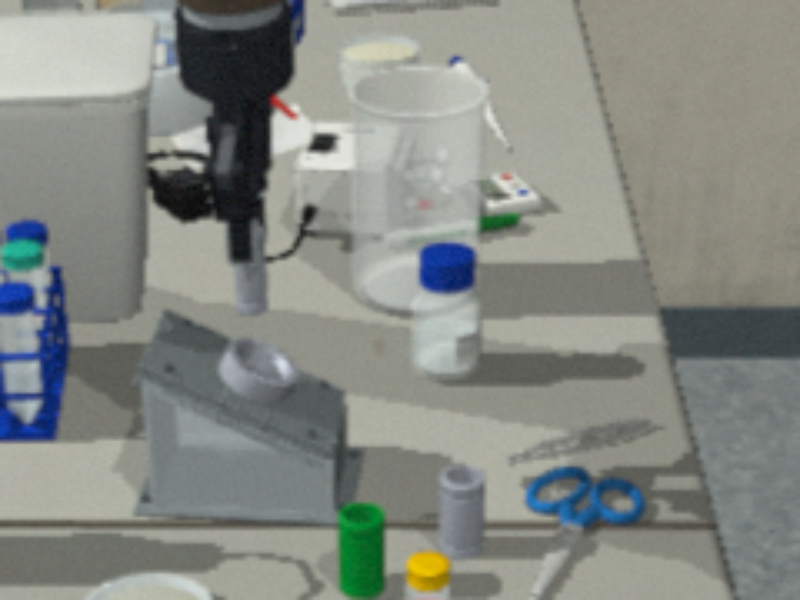

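View pics/t4c.png

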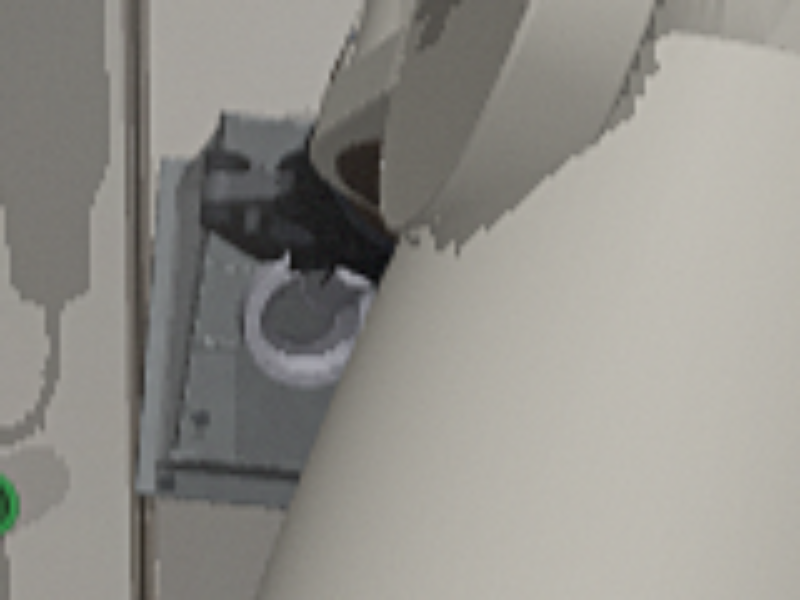

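```bash
cat >> h.py <<'E'
def cloud(cam,d,box,p=None):
    u0,v0,u1,v1=box; k=eyes.camera_params(cam); T=np.linalg.inv(k['extrinsics'])
    vv,uu=[a.ravel() for a in np.mgrid[v0:v1,u0:u1]]; D=d[vv,uu].astype(float)
    C=np.stack([(uu-k['cx'])/k['fx']*D,(vv-k['cy'])/k['fy']*D,D],1); P=C@T[:3,:3].T+T[:3,3]
    return P[D>0],p[vv,uu][D>0].astype(int)
def slv(cam,d,p,box,guess,R=.05):
    P,c=cloud(cam,d,box,p); g=np.array(guess)
    m=(c.mean(1)>90)&(np.linalg.norm(P-g,axis=1)<R); return P[m]
E
python3 - <<'E'
from h import *
z=np.load('pics/s4.npz'); p,d=z['p'],z['d']
P=slv('side',d,p,(270,130,320,190),(0.5864,-.1978,.165),.04)
P=P[P[:,2]>.135]
print(len(P),P.min(0).round(4),P.max(0).round(4))
for a in np.arange(.14,.20,.008):
    q=P[(P[:,2]>=a)&(P[:,2]<a+.008)]
    if len(q): print(a.round(3),len(q),q[:,0].min().round(4),q[:,0].max().round(4),q[:,0].mean().round(4),q[:,1].max().round(4))
print(proj('side',(0.5864,-.1978,.148)),proj('side',(0.5864,-.1938,.19)))
E
```

```text
167 [ 0.5749 -0.1992  0.1449] [ 0.6006 -0.175   0.203 ]
0.14 5 0.5847 0.5969 0.5902 -0.1844
0.148 30 0.5753 0.5962 0.5842 -0.1815
0.156 31 0.575 0.5958 0.5851 -0.1802
0.164 28 0.5749 0.5954 0.5858 -0.18
0.172 29 0.5766 0.595 0.5856 -0.1781
0.18 19 0.5762 0.5944 0.5836 -0.1801
0.188 19 0.576 0.6006 0.585 -0.1756
0.196 6 0.5757 0.5819 0.5779 -0.175
[295.43853329 171.30089426] [294.64200746 155.48660965]
```

Request:
drive_tool(plan=[[0,[-0.002,-0.001,-0.02],0],[0,[0,0,-0.012],0],[0,[0,0,-0.01],0],[0,[0,0,-0.008],0],[0,[0,0,-0.006],0],[0,[0,0,-0.004],0],[0,[0,0,0],0]])

```text
time: 8.5
ee_pos: [0.5851, -0.1937, 0.1532]
tcp_rot: [-175.1, 0.1, 173.9]
wrist_force: [-0.3, -1.8, -1.6]
opening: 0.0205
```

Request:
drive_tool(plan=[[0,[-0.003,0.0003,0],0],[0,[-0.003,0.0003,-0.0004],0],[0,[-0.003,0.0003,-0.0007],0],[0,[-0.003,0.0003,-0.0009],0],[0,[-0.003,0.0003,-0.0011],0],[0,[-0.003,0.0003,-0.0014],0],[0,[0,0,0],0]])

```text
time: 9.38
ee_pos: [0.5684, -0.1918, 0.1515]
tcp_rot: [-175.1, 0.5, 173.9]
wrist_force: [4.2, -1.7, 11.9]
opening: 0.021
```

Run:
```python
from h import *
p,d=snap('side','s5'); cv2.imwrite('pics/s5c.png',cv2.resize(p[130:250,240:400,::-1],(800,600),interpolation=cv2.INTER_CUBIC))
```

View pics/s5c.png

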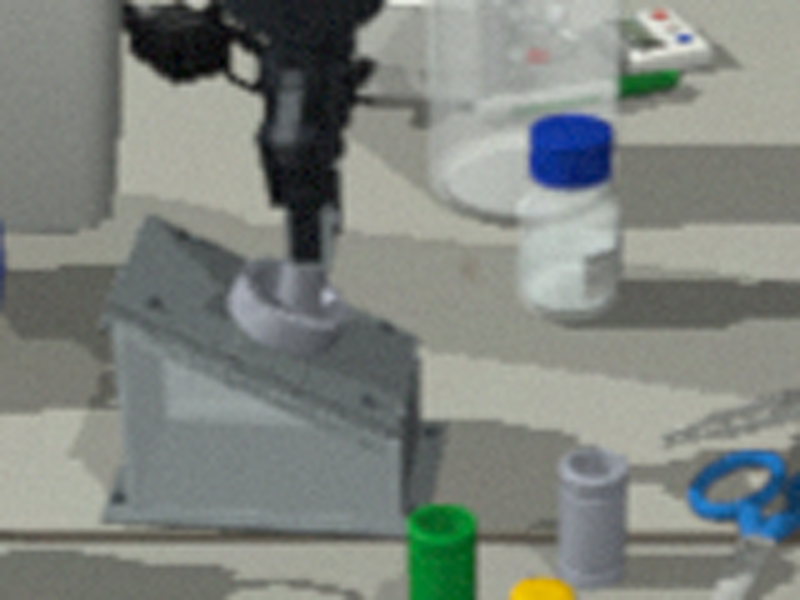

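Request:
drive_tool(plan=[[0,[0.0015,-0.0002,-0.0045],0],[0,[0.002,-0.0002,-0.0045],0],[0,[0,0,0],0]])

```text
time: 9.8
ee_pos: [0.5716, -0.192, 0.1413]
tcp_rot: [-175.1, 0.3, 173.9]
wrist_force: [3.2, -2.4, 4.5]
opening: 0.0206
```

Run:
```python
from h import *
p,d=snap('side','s6'); cv2.imwrite('pics/s6c.png',cv2.resize(p[130:220,260:380,::-1],(800,600),interpolation=cv2.INTER_CUBIC))
p,d=snap('wrist','w6')
```

```text
(no output)
```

View pics/s6c.png

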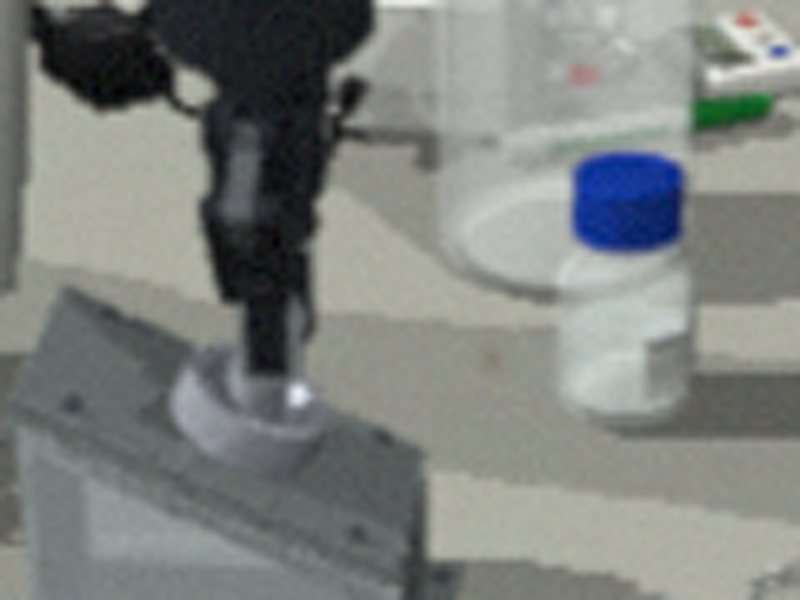

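View pics/w6.png

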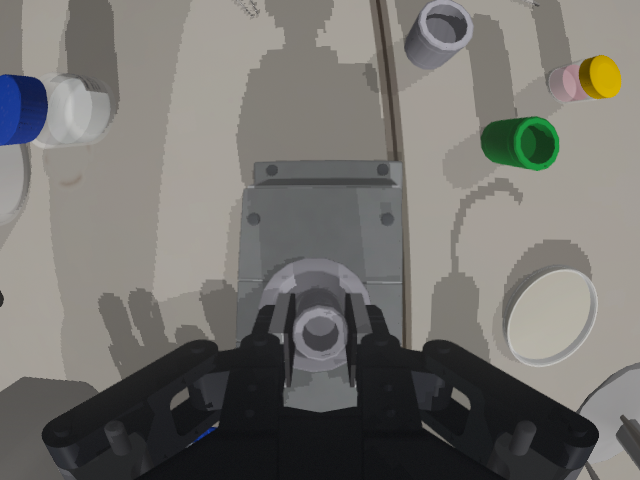

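Request:
drive_tool(plan=[[0.5,[0,0,0],0],[0.5,[0,0,0],0],[0.5,[0,0,0],0],[0.5,[0,0,0],0],[0.5,[0,0,0.01],0],[0.5,[0,0,0.03],0],[0.5,[0,0,0.04],0]])

```text
time: 10.78
ee_pos: [0.5702, -0.1918, 0.2206]
tcp_rot: [-175.1, 0.1, 173.9]
wrist_force: [0.6, -0.8, -0.1]
opening: 0.0424
```

Run:
```python
from h import *
p,d=snap('side','s7'); cv2.imwrite('pics/s7c.png',cv2.resize(p[150:240,250:370,::-1],(800,600),interpolation=cv2.INTER_CUBIC))
p,d=snap('wrist','w7')
```

```text
(no output)
```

View pics/s7c.png

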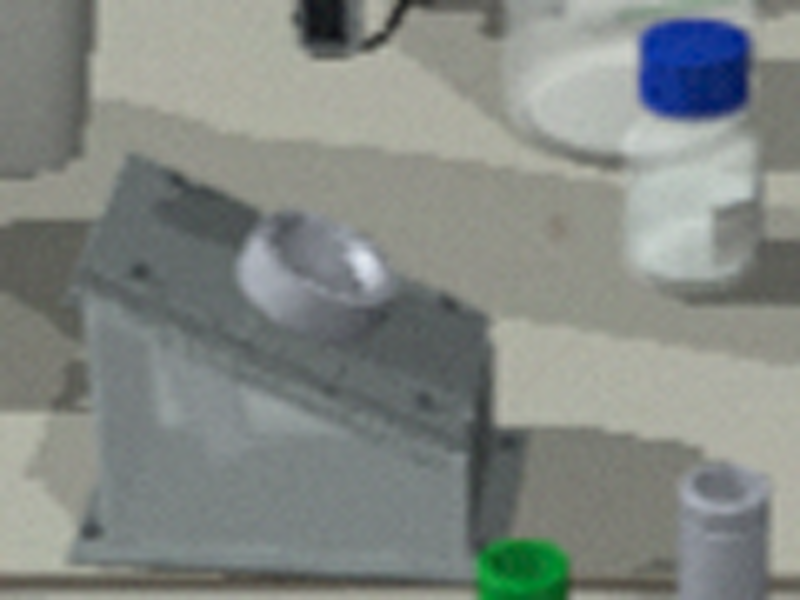

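View pics/w7.png

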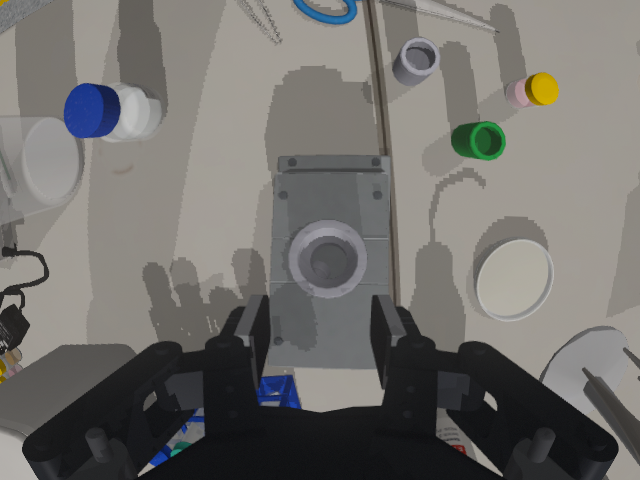

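Run:
```python
import cv2
a=cv2.imread('pics/w7.png')[210:310,270:390]; cv2.imwrite('pics/w7c.png',cv2.resize(cv2.convertScaleAbs(a,alpha=1.5),(720,600),interpolation=cv2.INTER_CUBIC))
```

```text
(no output)
```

View pics/w7c.png

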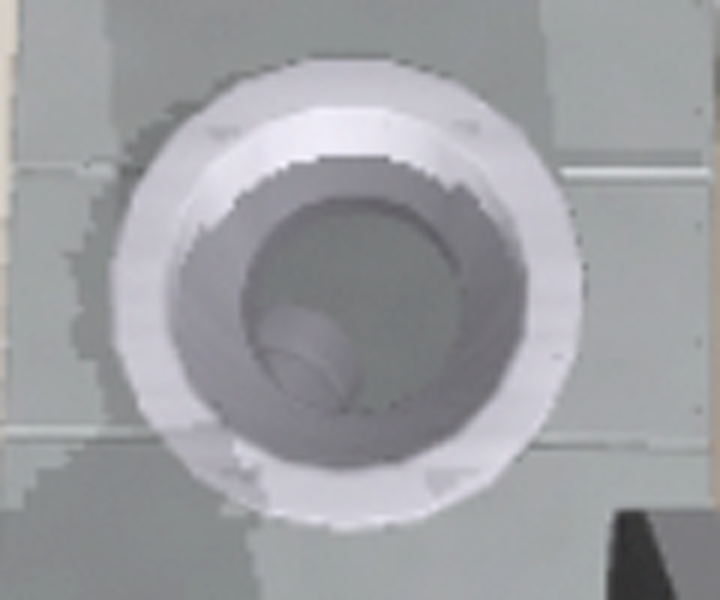

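Request:
drive_tool(plan=[[0.75,[-0.033,0.02,0],0],[0.75,[-0.033,0.02,0],0],[0.75,[-0.033,0.02,0],0],[0.75,[-0.032,0.019,0],0],[0.75,[0,0,-0.03],0],[0.75,[0,0,-0.05],0],[0.75,[0,0,-0.04],0],[0.75,[0,0,-0.025],0],[0.75,[0,0,-0.011],0],[0.75,[0,0,0],0]])

```text
time: 12.12
ee_pos: [0.4396, -0.113, 0.0638]
tcp_rot: [-175.1, 0.1, 173.9]
wrist_force: [0.2, 0.1, -0.3]
opening: 0.0642
```

Run:
```python
from h import *
p,d=snap('wrist','w8')
```

```text
(no output)
```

View pics/w8.png

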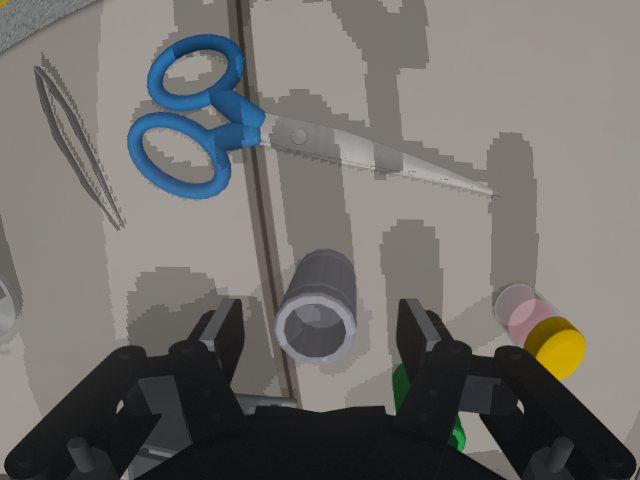

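Request:
drive_tool(plan=[[0,[0,0,0],0],[0,[0,0,0],0],[0,[0,0,0],0],[0,[0,0,0],0],[0,[0,0,0],0],[0,[0,0,0],0]], grip_force=30)

```text
time: 12.92
ee_pos: [0.4404, -0.113, 0.0649]
tcp_rot: [-175.1, 0.2, 173.9]
wrist_force: [1.0, 1.8, 5.7]
opening: 0.0311
```

Request:
drive_tool(plan=[[0,[0,0,0.02],0],[0,[0,0,0.03],0],[0,[0,0,0.04],0],[0,[0,0,0.04],0],[0,[0,0,0.02],0]])

```text
time: 13.55
ee_pos: [0.4401, -0.1131, 0.2162]
tcp_rot: [-175.1, 0.3, 173.9]
wrist_force: [-0.5, -0.2, -1.4]
opening: 0.0307
```

Request:
drive_tool(plan=[[0,[0.035,-0.02,0],0],[0,[0.036,-0.02,0],0],[0,[0.036,-0.02,0],0],[0,[0.036,-0.02,0],0],[0,[0,0,0],0],[0,[0,0,-0.02],0],[0,[0,0,0],0]])

```text
time: 14.42
ee_pos: [0.5817, -0.1926, 0.1925]
tcp_rot: [-175.2, -0.0, 173.9]
wrist_force: [0.2, 0.2, -0.7]
opening: 0.0308
```

Run:
```python
from h import *
o=monitor.get_obs(); print(o['ee_pos'])
p,d=snap('side','s9'); cv2.imwrite('pics/s9c.png',cv2.resize(p[130:220,250:370,::-1],(800,600),interpolation=cv2.INTER_CUBIC))
P=slv('side',d,p,(270,130,325,195),(0.583,-.1978,.15),.045)
P=P[P[:,2]>.122]
for a in np.arange(.122,.18,.008):
    q=P[(P[:,2]>=a)&(P[:,2]<a+.008)]
    if len(q): print(a.round(3),len(q),q[:,0].min().round(4),q[:,0].max().round(4),q[:,0].mean().round(4),q[:,1].max().round(4))
```

```text
[ 0.58166413 -0.1925744   0.19251028]
0.122 13 0.5665 0.5895 0.5757 -0.179
0.13 42 0.5664 0.5946 0.5811 -0.1756
0.138 37 0.5661 0.5944 0.5795 -0.1744
0.146 42 0.5658 0.5964 0.5807 -0.1751
0.154 43 0.5655 0.5961 0.5792 -0.177
0.162 32 0.5654 0.5921 0.5758 -0.1706
0.17 23 0.5652 0.5941 0.5737 -0.1692
0.178 30 0.5651 0.5959 0.5731 -0.1703
```

View pics/s9c.png

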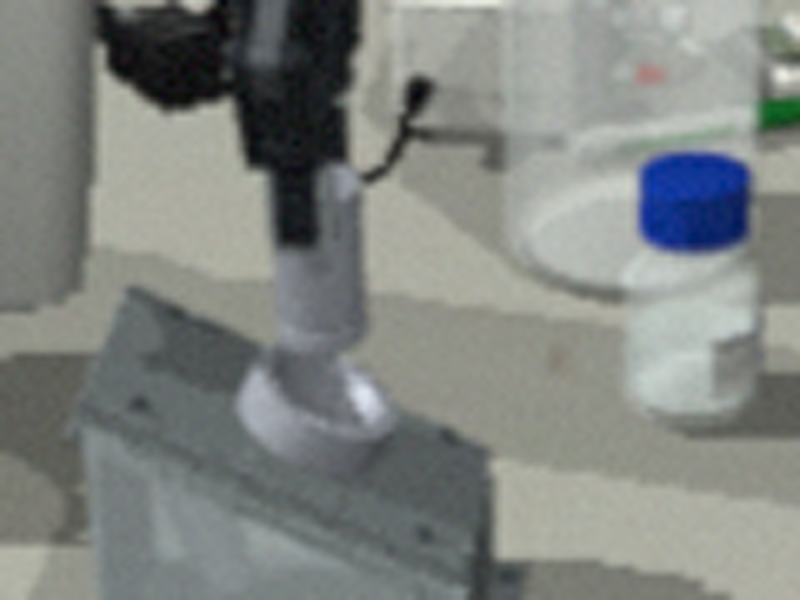

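Request:
drive_tool(plan=[[0,[0.001,0,-0.012],0],[0,[0,0,-0.01],0],[0,[0,0,-0.006],0],[0,[0,0,-0.003],0],[0,[0,0,0],0]])

```text
time: 15.1
ee_pos: [0.5833, -0.1937, 0.1628]
tcp_rot: [-175.0, 0.1, 173.9]
wrist_force: [-2.9, -4.9, -0.3]
opening: 0.0308
```

Request:
drive_tool(plan=[[0,[-0.003,0,-0.0003],0],[0,[-0.003,0,-0.0006],0],[0,[-0.003,0,-0.0008],0],[0,[-0.003,0,-0.001],0],[0,[-0.003,0,-0.0012],0],[0,[-0.004,0,-0.0016],0],[0,[0,0,0],0]])

```text
time: 15.98
ee_pos: [0.5662, -0.1928, 0.1602]
tcp_rot: [-175.1, 0.5, 174.0]
wrist_force: [4.4, -0.4, 15.0]
opening: 0.0308
```

Run:
```python
from h import *
p,d=snap('side','s10'); cv2.imwrite('pics/s10c.png',cv2.resize(p[130:220,250:370,::-1],(800,600),interpolation=cv2.INTER_CUBIC))
```

```text
(no output)
```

View pics/s10c.png

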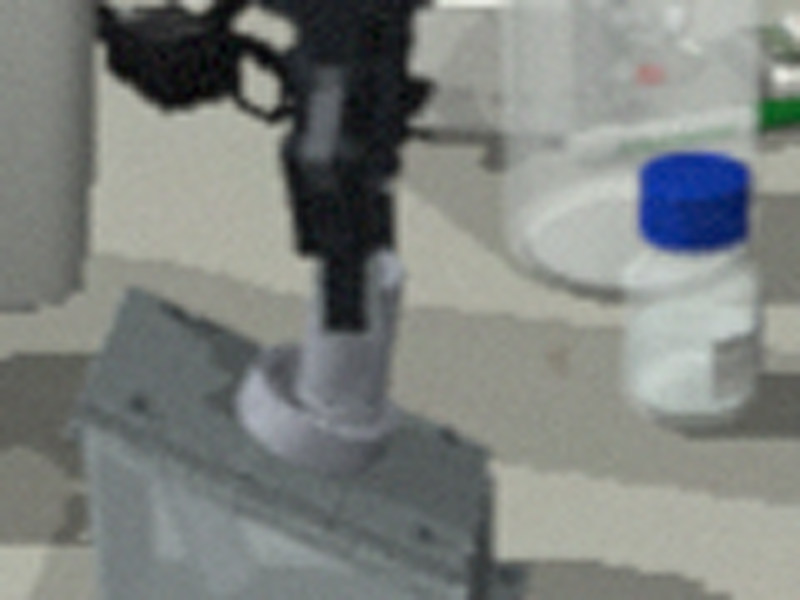

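Request:
drive_tool(plan=[[0,[-0.001,0,-0.0025],0],[0,[-0.001,0,-0.0025],0],[0,[-0.001,0,-0.002],0],[0,[0,0,0],0]])

```text
time: 16.52
ee_pos: [0.5655, -0.1933, 0.1581]
tcp_rot: [-175.0, 1.0, 174.0]
wrist_force: [5.4, 2.2, 37.8]
opening: 0.0307
```

Run:
```python
from h import *
p,d=snap('side','s11'); cv2.imwrite('pics/s11c.png',cv2.resize(p[130:220,250:370,::-1],(800,600),interpolation=cv2.INTER_CUBIC))
```

```text
(no output)
```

View pics/s11c.png

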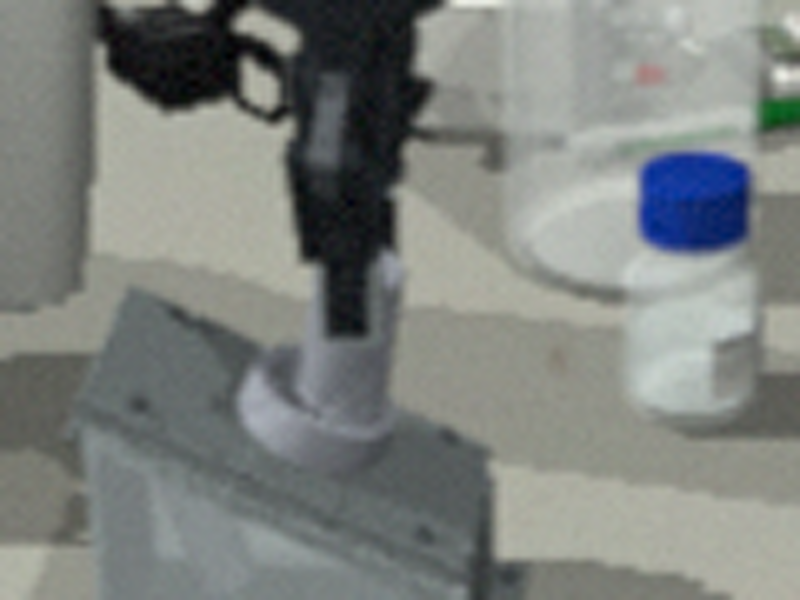

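Request:
drive_tool(plan=[[0,[0,0,0.007],0],[0,[0,0,0.01],0],[0,[0.005,0,0.01],0],[0,[0.006,0,0.005],0],[0,[0,0,0],0]], grip_force=20)

```text
time: 17.2
ee_pos: [0.5732, -0.1929, 0.182]
tcp_rot: [-175.1, 0.1, 173.9]
wrist_force: [-0.5, 0.1, -1.4]
opening: 0.0307
```

```bash
cat >> h.py <<'E'
def axis(cam,d,p,box,guess,zlo,R=.045,lo=.125,hi=.19):
    P=slv(cam,d,p,box,guess,R); P=P[P[:,2]>zlo]
    rows=[]
    for a in np.arange(zlo,hi,.006):
        q=P[(P[:,2]>=a)&(P[:,2]<a+.006)]
        if len(q)>5: rows.append((a+.003,len(q),q[:,0].min(),q[:,0].max(),np.percentile(q[:,1],90)))
    return np.array(rows)
E
python3 - <<'E'
from h import *
o=monitor.get_obs(); print(o['ee_pos'])
p,d=snap('side','s12'); cv2.imwrite('pics/s12c.png',cv2.resize(p[130:220,250:370,::-1],(800,600),interpolation=cv2.INTER_CUBIC))
print(axis('side',d,p,(270,130,325,195),(0.58,-.195,.15),.115).round(4))
E
```

```text
[ 0.57315502 -0.19292185  0.1820329 ]
[[ 0.118  14.      0.5693  0.6031 -0.1843]
 [ 0.124  30.      0.567   0.5977 -0.1831]
 [ 0.13   27.      0.5668  0.5974 -0.1812]
 [ 0.136  30.      0.5643  0.5948 -0.1813]
 [ 0.142  26.      0.5638  0.5947 -0.1811]
 [ 0.148  26.      0.5636  0.5942 -0.1803]
 [ 0.154  20.      0.5615  0.5913 -0.1781]
 [ 0.16   18.      0.5611  0.5911 -0.172 ]
 [ 0.166  14.      0.5608  0.591  -0.171 ]
 [ 0.172  14.      0.5585  0.5874 -0.1723]
 [ 0.178  20.      0.5603  0.587  -0.1693]
 [ 0.184   8.      0.5615  0.5869 -0.1699]]
```

View pics/s12c.png

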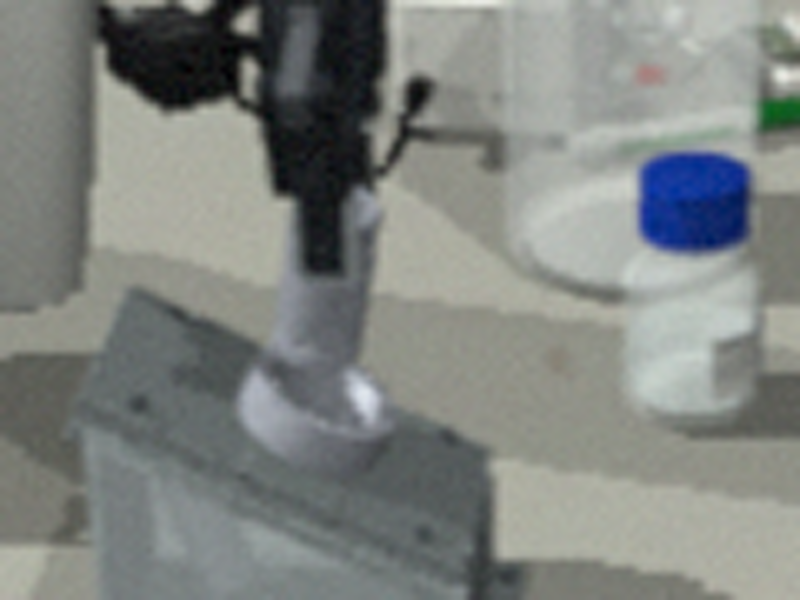

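Request:
drive_tool(plan=[[0,[-0.001,0,-0.012],0],[0,[0,0,-0.008],0],[0,[0,0,-0.004],0],[0,[0,0,-0.003],0],[0,[0,0,0],0]])

```text
time: 17.88
ee_pos: [0.5717, -0.1935, 0.1555]
tcp_rot: [-175.1, 0.2, 173.9]
wrist_force: [1.0, -4.2, -0.6]
opening: 0.0307
```

Request:
drive_tool(plan=[[0,[0,-0.001,-0.002],0],[0,[0,0,-0.002],0],[0,[0,0,0],0]])

```text
time: 18.25
ee_pos: [0.5726, -0.1941, 0.1544]
tcp_rot: [-175.1, 0.4, 173.9]
wrist_force: [-2.6, 1.5, 16.8]
opening: 0.0307
```

Contact made; now the pivoting stroke.

Request:
drive_tool(plan=[[0,[-0.002,0.0002,-0.0002],0],[0,[-0.002,0.0002,-0.0003],0],[0,[-0.002,0.0002,-0.0004],0],[0,[-0.002,0.0002,-0.0004],0],[0,[-0.002,0.0002,-0.0005],0],[0,[-0.002,0.0002,-0.0006],0],[0,[-0.002,0.0002,-0.0006],0],[0,[0,0,0],0]])

```text
time: 19.25
ee_pos: [0.5598, -0.1926, 0.1516]
tcp_rot: [-175.1, 0.6, 173.9]
wrist_force: [3.1, 0.8, 14.2]
opening: 0.0309
```

Run:
```python
from h import *
o=monitor.get_obs(); print(o['ee_pos'])
p,d=snap('side','s13'); cv2.imwrite('pics/s13c.png',cv2.resize(p[130:220,250:370,::-1],(800,600),interpolation=cv2.INTER_CUBIC))
print(axis('side',d,p,(270,130,325,205),(0.57,-.195,.14),.107).round(4))
```

```text
[ 0.55980678 -0.19259491  0.15163126]
[[ 0.11   44.      0.5601  0.6052 -0.1816]
 [ 0.116  31.      0.5577  0.603  -0.1806]
 [ 0.122  20.      0.5687  0.5884 -0.1791]
 [ 0.128  21.      0.552   0.5856 -0.1721]
 [ 0.134  16.      0.5518  0.5829 -0.1706]
 [ 0.14   17.      0.5483  0.5808 -0.1722]
 [ 0.146  27.      0.5473  0.5778 -0.1744]
 [ 0.152   7.      0.5479  0.5743 -0.169 ]
 [ 0.158   8.      0.5478  0.5556 -0.1659]]
```

View pics/s13c.png

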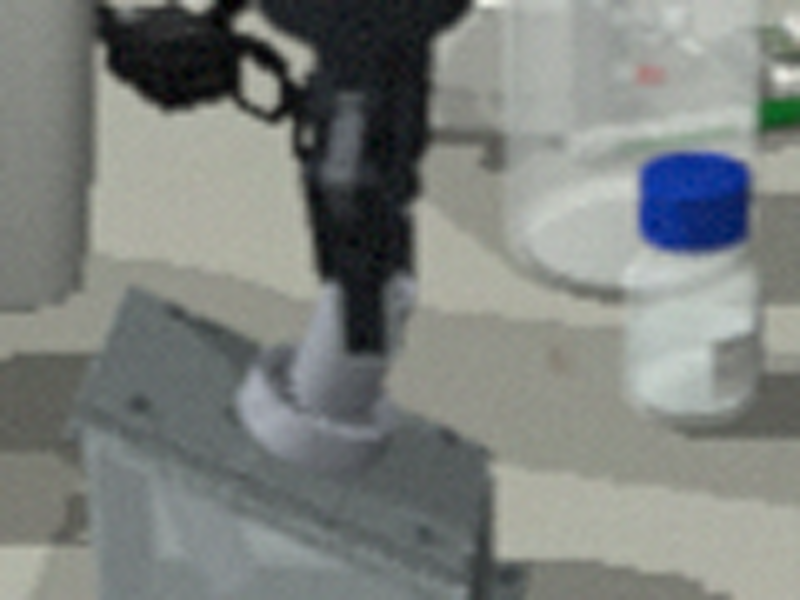

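Request:
drive_tool(plan=[[0,[-0.0015,0.0002,-0.002],0],[0,[-0.0015,0.0002,-0.002],0],[0,[0,0,-0.001],0],[0,[0,0,0],0]])

```text
time: 19.8
ee_pos: [0.5568, -0.1924, 0.1474]
tcp_rot: [-175.1, 0.6, 173.9]
wrist_force: [0.4, 1.3, 20.3]
opening: 0.0308
```

Run:
```python
from h import *
o=monitor.get_obs(); print(o['ee_pos'])
p,d=snap('side','s14'); cv2.imwrite('pics/s14c.png',cv2.resize(p[130:220,250:370,::-1],(800,600),interpolation=cv2.INTER_CUBIC))
print(axis('side',d,p,(270,130,325,205),(0.57,-.195,.14),.107).round(4))
```

```text
[ 0.55678088 -0.19240016  0.147445  ]
[[ 0.11   57.      0.5601  0.605  -0.1775]
 [ 0.116  28.      0.5576  0.6051 -0.1804]
 [ 0.122  21.      0.5544  0.5882 -0.1759]
 [ 0.128  23.      0.5496  0.5832 -0.1713]
 [ 0.134  21.      0.5461  0.5808 -0.1701]
 [ 0.14   25.      0.5453  0.5783 -0.1703]
 [ 0.146  10.      0.5458  0.5756 -0.169 ]
 [ 0.152   8.      0.5456  0.5513 -0.1708]]
```

View pics/s14c.png

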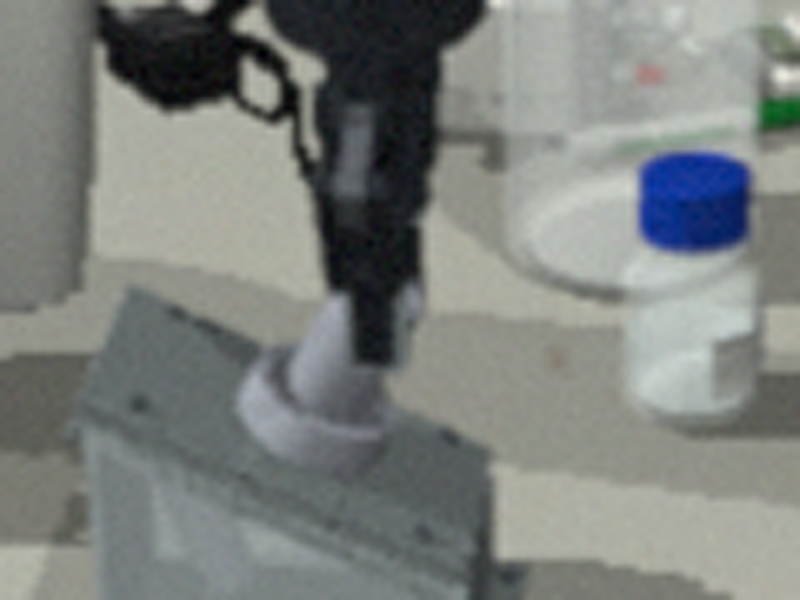

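Request:
drive_tool(plan=[[0,[0.001,-0.0001,-0.002],0],[0,[0.0015,-0.0002,-0.002],0],[0,[0,0,0],0],[0,[0,0,0],0]])

```text
time: 20.35
ee_pos: [0.5583, -0.1927, 0.1462]
tcp_rot: [-175.0, 0.6, 173.9]
wrist_force: [-12.7, 5.3, 40.1]
opening: 0.0308
```

Run:
```python
from h import *
o=monitor.get_obs(); print(o['ee_pos'])
p,d=snap('side','s15'); cv2.imwrite('pics/s15c.png',cv2.resize(p[130:220,250:370,::-1],(800,600),interpolation=cv2.INTER_CUBIC))
print(axis('side',d,p,(270,130,325,205),(0.57,-.195,.14),.107).round(4))
snap('wrist','w15')
```

```text
[ 0.55830736 -0.19265403  0.14622808]
[[ 0.11   47.      0.5601  0.6034 -0.1789]
 [ 0.116  31.      0.5711  0.6052 -0.1807]
 [ 0.122  24.      0.5541  0.5886 -0.1712]
 [ 0.128  19.      0.5519  0.5859 -0.1736]
 [ 0.134  19.      0.5462  0.5809 -0.1724]
 [ 0.14   26.      0.5456  0.5782 -0.1711]
 [ 0.146  11.      0.5478  0.5753 -0.1693]
 [ 0.152   7.      0.5481  0.572  -0.1692]]
```

View pics/s15c.png

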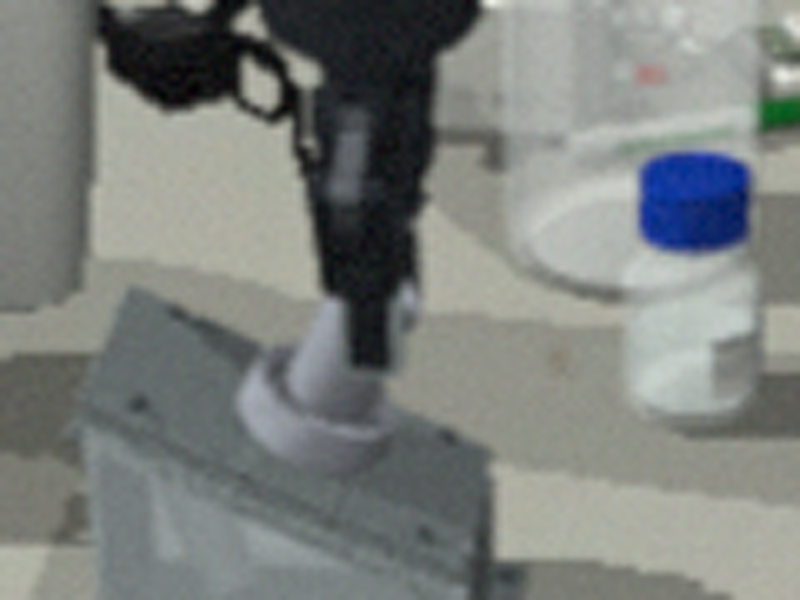

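View pics/w15.png

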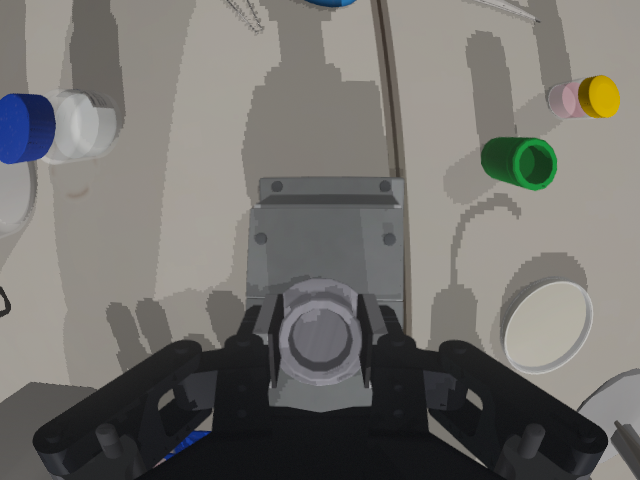

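```bash
cat >> h.py <<'E'
from scipy.spatial.transform import Rotation as Ro
def wproj(P):
    o=monitor.get_obs(); R=Ro.from_euler('xyz',o['tcp_rot'],degrees=True).as_matrix()
    t=R.T@(np.array(P)-o['ee_pos']); k=eyes.camera_params('wrist'); c=(np.linalg.inv(k['mount'])@np.append(t,1))[:3]
    th=np.arctan2(np.hypot(c[0],c[1]),c[2]); s=th/np.hypot(c[0],c[1])
    return np.array([k['cx']+k['fx']*s*c[0],k['cy']+k['fy']*s*c[1]])
E
python3 - <<'E'
from h import *
M=np.array([.5799,-.1972,.104]); ux=np.array([.9954,-.0958,0]); n=-.4226*ux+np.array([0,0,.9063]); yc=np.cross(n,(.9063*ux+np.array([0,0,.4226])))
xc=.9063*ux+np.array([0,0,.4226])
print('mouth ring',[wproj(M+.0275*(np.cos(a)*xc+np.sin(a)*yc)).round(0).tolist() for a in (0,1.57,3.14,4.71)])
for dep in (5,10,15):
    T=M+(.06-dep/1000)*n
    print(dep,wproj(T).round(1),[wproj(T+.016*(np.cos(a)*xc+np.sin(a)*yc)).round(0).tolist() for a in (0,1.57,3.14,4.71)])
a=cv2.imread('pics/w15.png')[260:420,240:400]; cv2.imwrite('pics/w15c.png',cv2.resize(a,(600,600),interpolation=cv2.INTER_CUBIC))
E
```

```text
mouth ring [[321.0, 388.0], [378.0, 336.0], [324.0, 280.0], [268.0, 332.0]]
5 [310.7 347.6] [[310.0, 391.0], [356.0, 349.0], [312.0, 302.0], [266.0, 345.0]]
10 [312.2 346. ] [[311.0, 388.0], [356.0, 347.0], [313.0, 302.0], [269.0, 344.0]]
15 [313.6 344.5] [[312.0, 385.0], [356.0, 346.0], [315.0, 303.0], [272.0, 342.0]]
```

View pics/w15c.png

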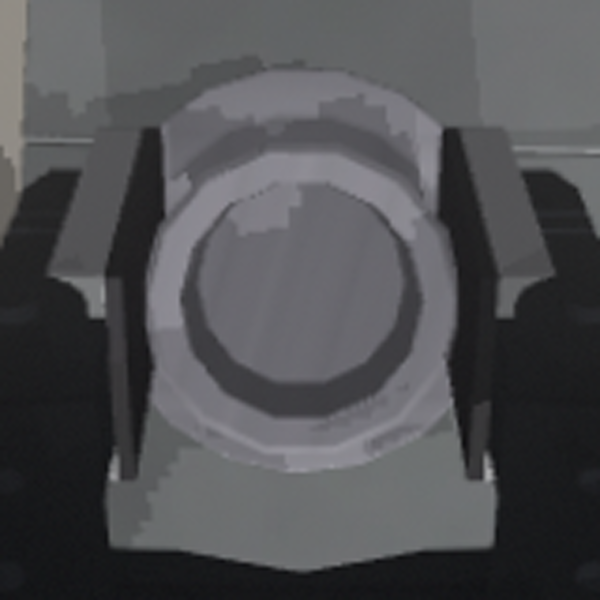

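Request:
drive_tool(plan=[[0,[0,0,0.001],0],[0,[-0.002,0.0002,0.005],0],[0,[-0.005,0.0005,0.01],0],[0,[-0.006,0.0006,0.012],0],[0,[-0.004,0,0.015],0],[0,[0,0,0.02],0],[0,[0,0,0],0]], grip_force=50)

```text
time: 21.32
ee_pos: [0.5406, -0.1914, 0.2042]
tcp_rot: [-175.1, 0.3, 173.9]
wrist_force: [-0.1, 0.6, -1.3]
opening: 0.0304
```

Run:
```python
from h import *
o=monitor.get_obs(); print(o['ee_pos'])
p,d=snap('side','s16'); cv2.imwrite('pics/s16c.png',cv2.resize(p[110:200,250:370,::-1],(800,600),interpolation=cv2.INTER_CUBIC))
```

```text
[ 0.54059888 -0.19137217  0.20415408]
```

View pics/s16c.png

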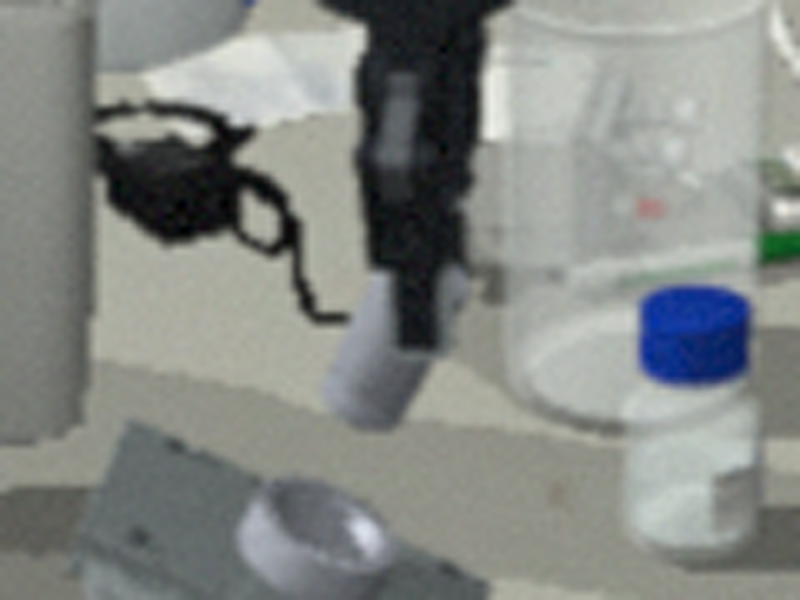

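Request:
drive_tool(plan=[[0,[0,0.03,0.005],0],[0,[0.002,0.05,0],3],[0,[0.002,0.05,0],4],[0,[0.002,0.05,0],4],[0,[0.002,0.05,0],3],[0,[0.002,0.05,0],0],[0,[0,0.05,0],0],[0,[0,0.05,0],0],[0,[0,0.025,-0.009],0],[0,[0,0,0],0]])

```text
time: 22.62
ee_pos: [0.5493, 0.2153, 0.1961]
tcp_rot: [-175.1, -0.1, -171.9]
wrist_force: [0.6, -1.0, -0.9]
opening: 0.0303
```

Run:
```python
from h import *
o=monitor.get_obs(); print(o['ee_pos'],o['tcp_rot'])
p,d=snap('side','s17'); cv2.imwrite('pics/s17c.png',cv2.resize(p[200:350,210:410,::-1],(800,600),interpolation=cv2.INTER_CUBIC))
snap('wrist','w17')
```

```text
[0.54933394 0.21526997 0.1960563 ] [-1.75092873e+02 -5.67557334e-02 -1.71932306e+02]
```

View pics/s17c.png

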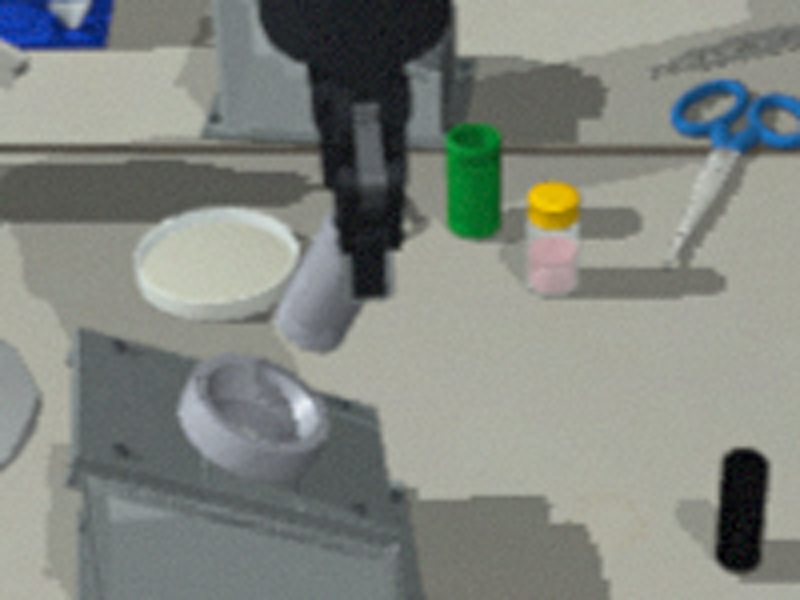

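View pics/w17.png

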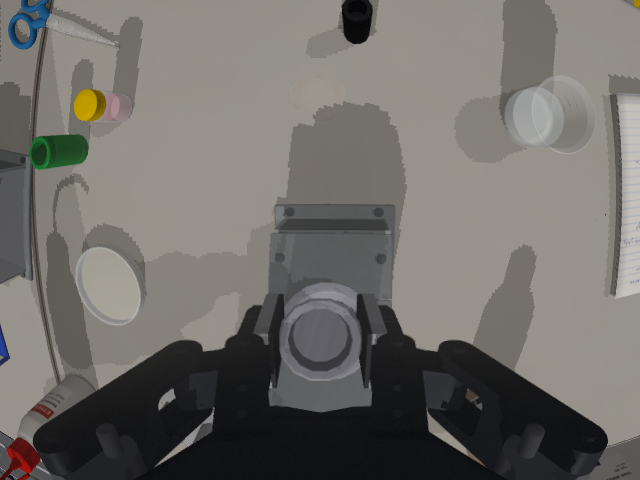

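Request:
drive_tool(plan=[[0,[0.0035,-0.0016,0],0],[0,[0.005,0.0007,-0.0108],0],[0,[0.005,0.0007,-0.011],0],[0,[0.0045,0.0007,-0.01],0],[0,[0.0043,0.0007,-0.009],0],[0,[0,0,0],0]])

```text
time: 23.48
ee_pos: [0.5723, 0.2149, 0.1562]
tcp_rot: [-175.1, 0.0, -172.1]
wrist_force: [-0.5, 0.2, -1.0]
opening: 0.0301
```

Run:
```python
from h import *
p,d=snap('side','s18'); cv2.imwrite('pics/s18c.png',cv2.resize(p[230:350,210:370,::-1],(800,600),interpolation=cv2.INTER_CUBIC))
p,d=snap('wrist','w18'); cv2.imwrite('pics/w18c.png',cv2.resize(p[240:420,220:420,::-1],(660,600),interpolation=cv2.INTER_CUBIC))
```

```text
(no output)
```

View pics/s18c.png

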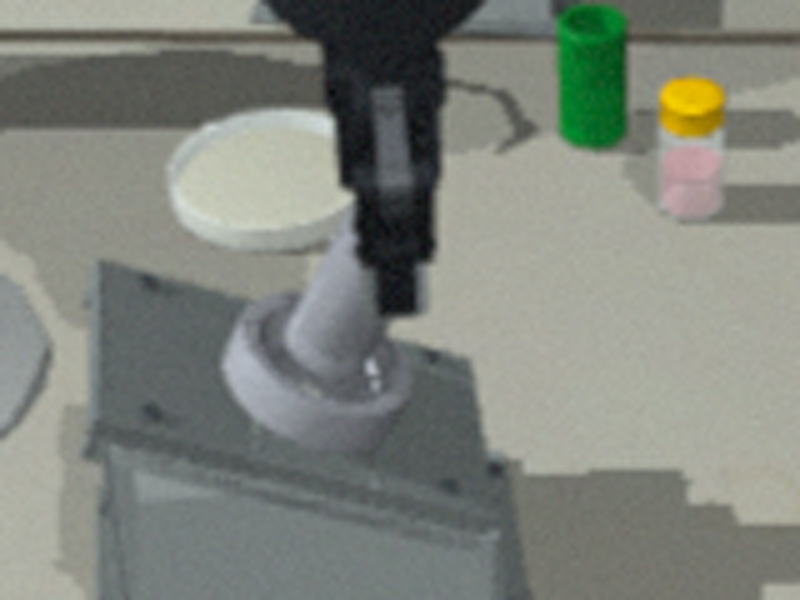

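View pics/w18c.png

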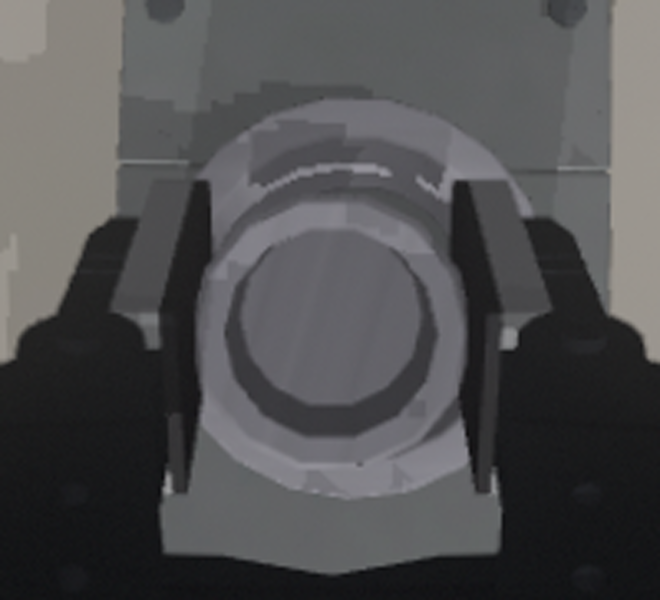

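Run:
```python
from h import *
o=monitor.get_obs(); print(o['ee_pos'],o['tcp_rot'],eyes.camera_params('wrist')['cx'])
M=np.array([.5978,.2180,.104]); a0=np.radians(8.5); ux=np.array([np.cos(a0),np.sin(a0),0]); n=-.4226*ux+np.array([0,0,.9063]); xc=.9063*ux+np.array([0,0,.4226]); yc=np.cross(n,xc)
print([wproj(M+.0325*(np.cos(a)*xc+np.sin(a)*yc)).round(0).tolist() for a in (0,1.57,3.14,4.71)],wproj(M))
print('throat',wproj(M-.015*n), 'per mm y',wproj(M+[0,.005,0])-wproj(M))
p=cv2.imread('pics/w18.png'); cv2.imwrite('pics/w18d.png',cv2.resize(p[260:360,260:400],(840,600),interpolation=cv2.INTER_NEAREST))
```

```text
[0.57244368 0.21506734 0.15755443] [-1.75130034e+02  1.23275522e-01 -1.72078851e+02] 319.8298241399083
[[325.0, 391.0], [388.0, 332.0], [329.0, 270.0], [267.0, 328.0]] [327.05285999 331.00290152]
throat [328.6987832  329.29342653] per mm y [9.33833122 1.47574051]
```

View pics/w18d.png

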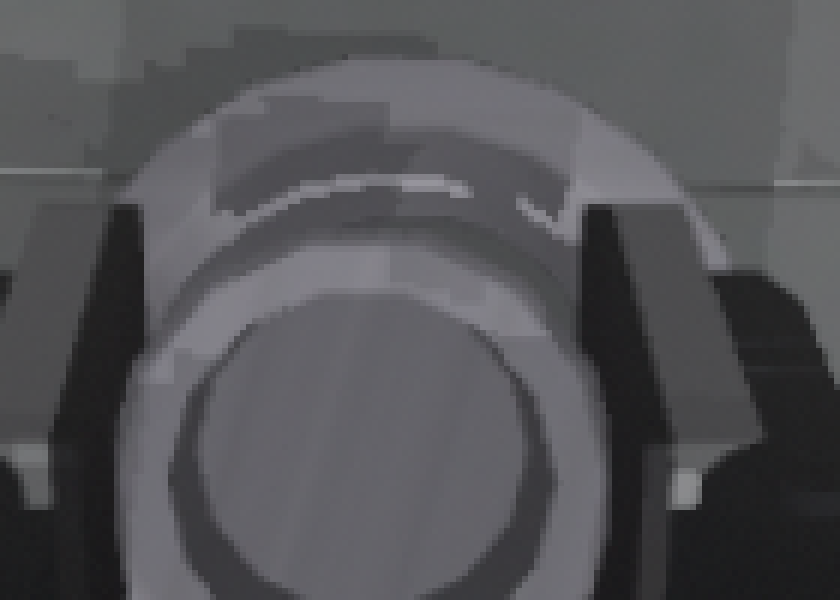

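Request:
drive_tool(plan=[[0,[-0.0006,0.004,0],0],[0,[0.003,0.0004,-0.006],0],[0,[0.003,0.0004,-0.006],0],[0,[0.003,0.0004,-0.006],0],[0,[0,0,0],0]], grip_force=30)

```text
time: 24.2
ee_pos: [0.5808, 0.22, 0.1385]
tcp_rot: [-175.1, 0.1, -172.1]
wrist_force: [-1.2, 0.9, -1.0]
opening: 0.0306
```

Run:
```python
from h import *
print(monitor.get_obs()['ee_pos'])
p,d=snap('side','s19'); cv2.imwrite('pics/s19c.png',cv2.resize(p[230:350,210:370,::-1],(800,600),interpolation=cv2.INTER_CUBIC))
p,d=snap('wrist','w19'); cv2.imwrite('pics/w19c.png',cv2.resize(p[240:420,220:420,::-1],(660,600),interpolation=cv2.INTER_CUBIC))
```

```text
[0.58075178 0.22002554 0.13848031]
```

View pics/s19c.png

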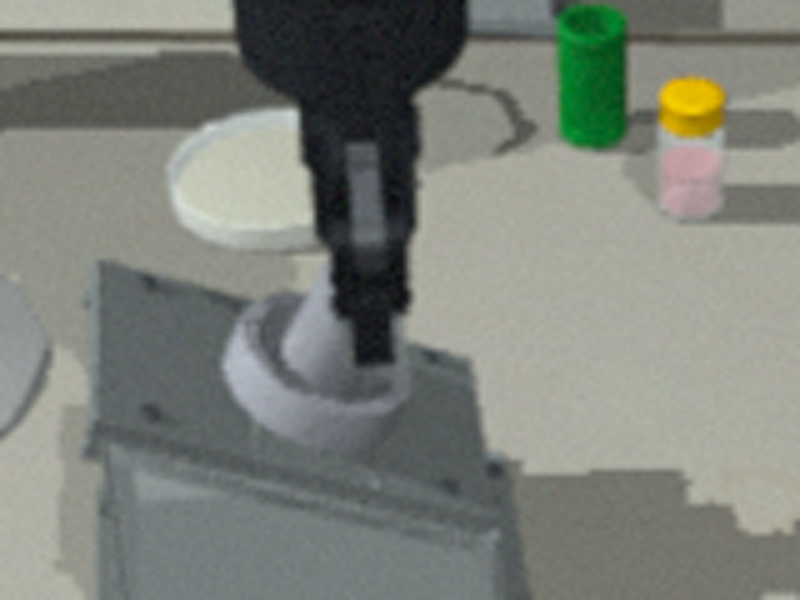

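View pics/w19c.png

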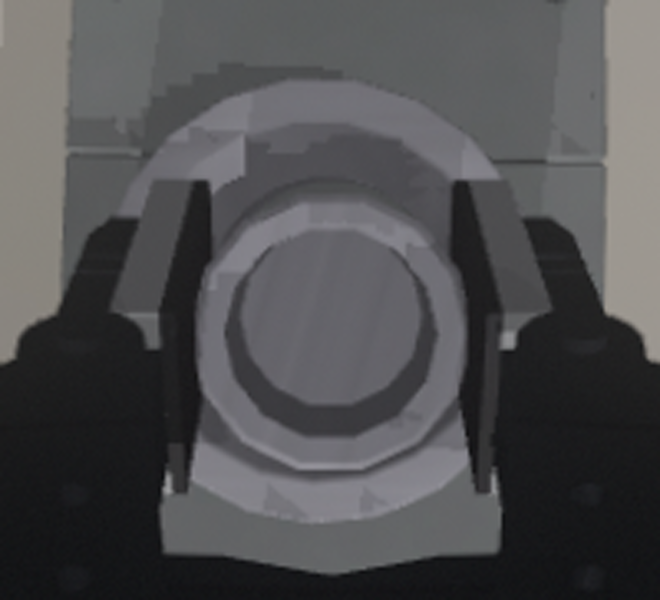

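Request:
drive_tool(plan=[[0,[0.0021,0.0003,-0.0045],0],[0,[0,0,0],0]])

```text
time: 24.55
ee_pos: [0.5829, 0.2204, 0.1346]
tcp_rot: [-175.1, 0.1, -172.1]
wrist_force: [-0.2, 0.1, -1.0]
opening: 0.0301
```

Request:
drive_tool(plan=[[0.55,[0,0,0],0],[0.55,[0,0,0],0],[0.55,[0,0,0],0],[0.55,[0,0,0],0],[0.55,[-0.002,0,0.01],0],[0.55,[-0.01,0,0.03],0],[0.55,[-0.01,0,0.04],0],[0.55,[0,0,0.01],0]])

```text
time: 25.55
ee_pos: [0.5612, 0.2209, 0.229]
tcp_rot: [-175.2, 0.4, -172.1]
wrist_force: [0.4, 0.5, 0.9]
opening: 0.0472
```

Run:
```python
from h import *
p,d=snap('side','s20'); cv2.imwrite('pics/s20c.png',cv2.resize(p[250:370,210:370,::-1],(800,600),interpolation=cv2.INTER_CUBIC))
p,d=snap('wrist','w20')
```

```text
(no output)
```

View pics/s20c.png

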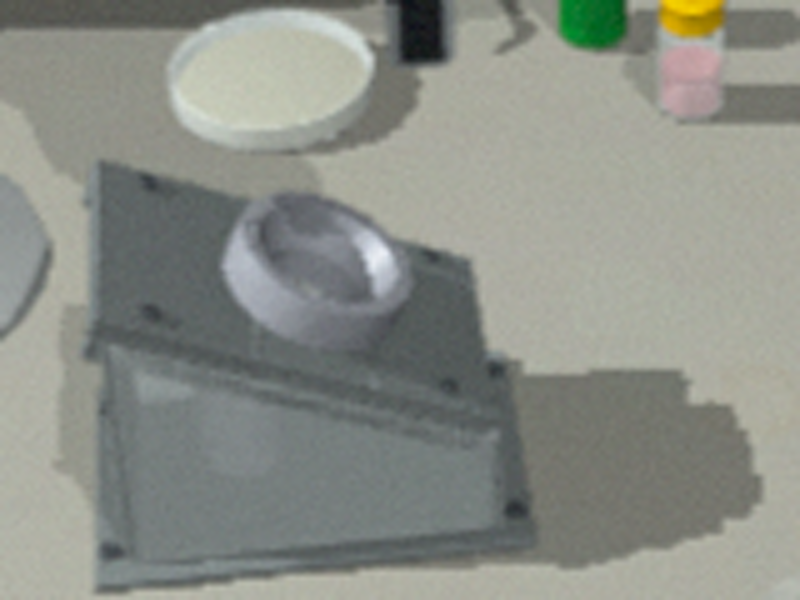

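View pics/w20.png

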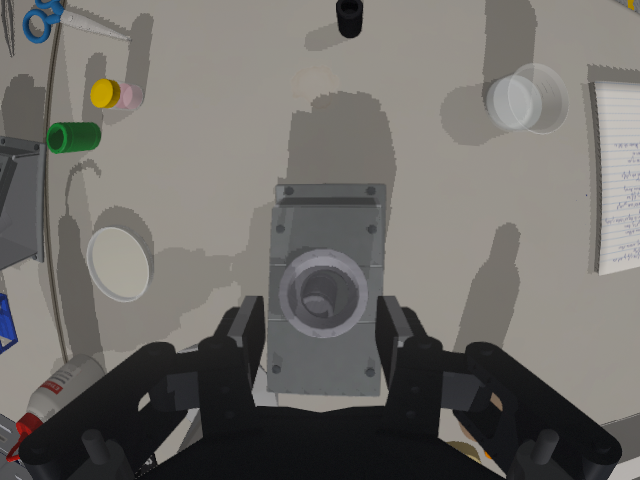

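Run:
```python
from h import *
a=cv2.imread('pics/w20.png')[240:345,265:385]; cv2.imwrite('pics/w20c.png',cv2.resize(cv2.convertScaleAbs(a,alpha=1.5),(686,600),interpolation=cv2.INTER_CUBIC))
d=np.load('pics/w20.npz')['d']; print(d[285:312:4,300:350:5].round(3)); print(monitor.get_obs()['ee_pos'])
b=cv2.imread('pics/s20.png')[310:370,225:320]; cv2.imwrite('pics/s20d.png',cv2.resize(cv2.convertScaleAbs(b,alpha=2,beta=-120),(800,505),interpolation=cv2.INTER_CUBIC))
```

```text
[[0.281 0.369 0.337 0.331 0.334 0.335 0.341 0.357 0.365 0.367]
 [0.282 0.335 0.323 0.322 0.322 0.325 0.333 0.351 0.368 0.368]
 [0.281 0.322 0.315 0.313 0.316 0.32  0.326 0.345 0.371 0.368]
 [0.28  0.31  0.308 0.308 0.307 0.312 0.318 0.342 0.371 0.37 ]
 [0.28  0.309 0.335 0.336 0.307 0.307 0.314 0.337 0.371 0.37 ]
 [0.276 0.288 0.337 0.336 0.336 0.308 0.308 0.374 0.372 0.278]
 [0.273 0.277 0.337 0.337 0.337 0.336 0.309 0.376 0.375 0.274]]
[0.56141697 0.22076065 0.22670027]
```

View pics/w20c.png

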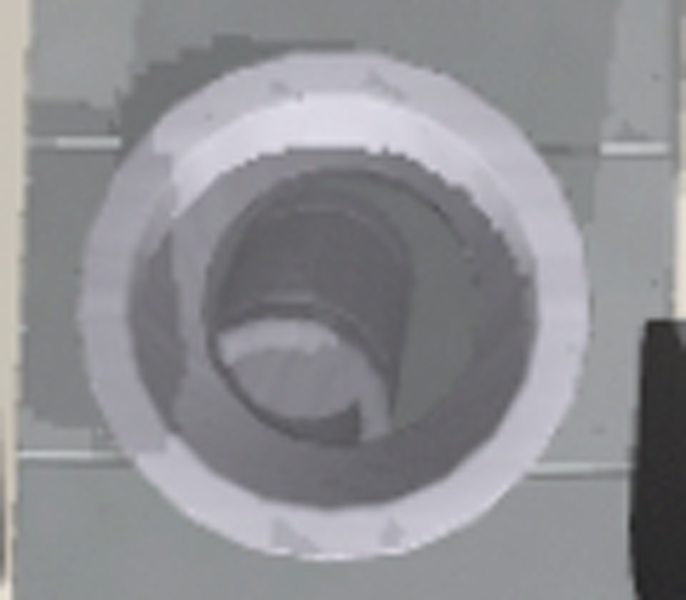

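View pics/s20d.png

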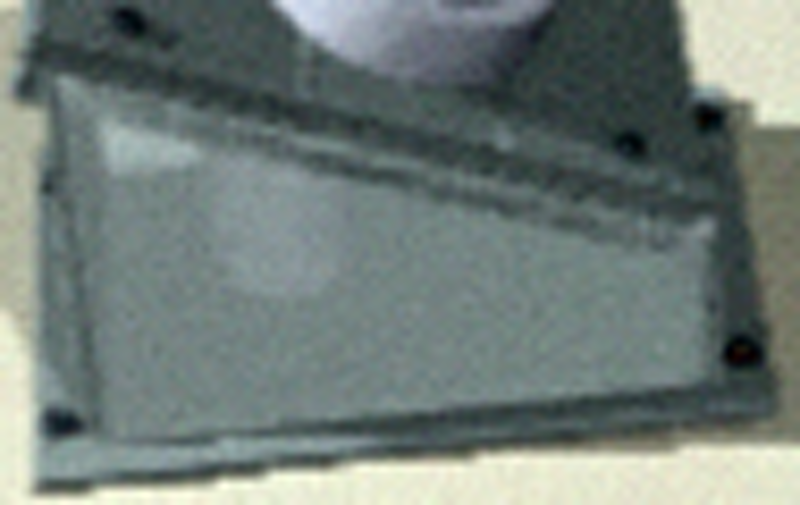

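```bash
cat >> h.py <<'E'
def wpt(o,u,v,z):
    k=eyes.camera_params('wrist'); x,y=(u-k['cx'])/k['fx'],(v-k['cy'])/k['fy']; th=np.hypot(x,y)
    c=np.array([x/th*np.tan(th)*z,y/th*np.tan(th)*z,z,1]); R=Ro.from_euler('xyz',o['tcp_rot'],degrees=True).as_matrix()
    return R@((k['mount']@c)[:3])+o['ee_pos']
E
python3 - <<'E'
from h import *
o=monitor.get_obs(); p,d=snap('wrist','w21'); a=p[240:345,265:385,::-1]; cv2.imwrite('pics/w21c.png',cv2.resize(cv2.convertScaleAbs(a,alpha=1.5),(686,600),interpolation=cv2.INTER_CUBIC))
M=np.array([.5978,.2180,0]); a0=np.radians(8.5)
for v in range(276,320,4):
    r=[]
    for u in range(300,350,6):
        w=wpt(o,u,v,d[v,u])-M; r.append('%d,%d,%d'%tuple(1000*np.array([w[0]*np.cos(a0)+w[1]*np.sin(a0),-w[0]*np.sin(a0)+w[1]*np.cos(a0),w[2]])))
    print(v,r)
E
```

```text
276 ['-10,-18,91', '-105,19,346', '-3,-11,72', '18,-12,14', '19,-6,11', '21,-1,6', '21,4,6', '-8,12,85', '-11,17,92']
280 ['-6,-18,90', '-3,-15,81', '20,-17,19', '18,-11,25', '18,-5,24', '21,0,16', '26,4,3', '25,10,5', '-6,17,89']
284 ['-2,-18,89', '30,-25,5', '20,-16,29', '19,-10,31', '19,-5,32', '21,0,25', '29,4,5', '29,10,5', '-3,17,88']
288 ['0,-18,88', '25,-22,27', '20,-15,41', '19,-9,43', '19,-4,41', '22,0,34', '30,5,13', '33,10,5', '0,17,87']
292 ['3,-18,90', '25,-21,37', '20,-14,49', '19,-8,51', '20,-3,48', '22,1,43', '32,5,20', '38,10,6', '38,16,5']
296 ['6,-18,90', '23,-19,52', '19,-13,60', '19,-7,60', '21,-3,56', '23,1,51', '32,5,28', '42,10,5', '42,16,5']
300 ['9,-18,92', '22,-17,62', '20,-12,65', '20,-7,65', '21,-2,63', '24,1,57', '34,6,33', '47,10,5', '47,16,4']
304 ['11,-18,94', '24,-17,65', '36,-15,40', '35,-9,41', '23,-2,66', '24,2,63', '35,6,41', '51,10,5', '10,17,93']
308 ['12,-17,98', '19,-15,84', '39,-15,40', '39,-9,40', '39,-4,41', '27,2,65', '56,4,5', '55,11,6', '12,17,97']
312 ['14,-17,101', '16,-13,96', '44,-15,40', '43,-10,40', '44,-4,39', '41,1,44', '60,4,5', '16,13,96', '13,17,100']
316 ['15,-16,106', '17,-13,102', '19,-9,96', '46,-9,43', '45,-4,44', '36,2,62', '19,8,97', '17,13,101', '13,17,108']
```

View pics/w21c.png

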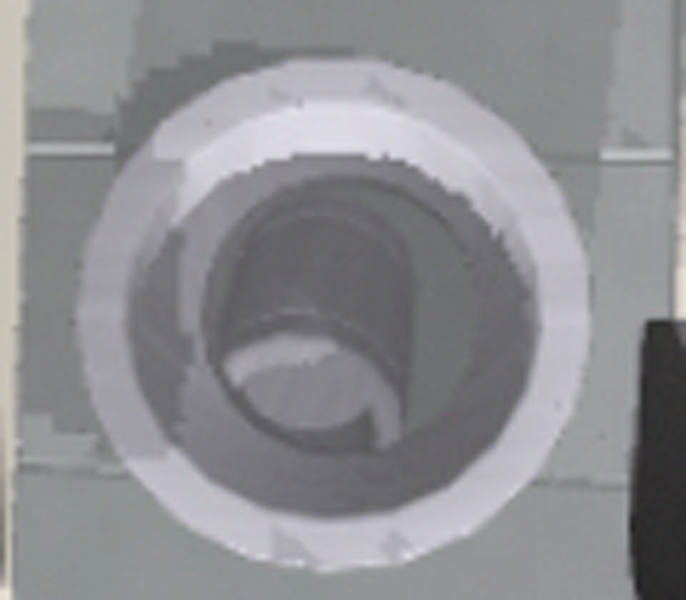

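Run:
```python
from h import *
z0=np.load('pics/side0.npz')['p'].astype(int); p,d=snap('side','s22'); q=p.astype(int)
for n,(u,v,r) in dict(vial=(348,260,14),petri=(264,266,22),bottle=(353,172,18),beaker=(377,390,22)).items():
    print(n,np.abs(z0-q)[v-r:v+r,u-r:u+r].mean().round(1))
print(job.job_done())
```

```text
vial 5.0
petri 10.9
bottle 4.4
beaker 6.4
the job is handed in; nothing more can be done
None
```

Both sleeves ended up in their own boxes, and I handed the job in about 26 s into the run (limit 69 s). The hand-in gave no verdict.

- **22 mm sleeve (sleeve_b):** I put it in the narrow gauge, turned it into line in the jaws against the bore, and let go. The wrist picture afterwards shows it lying in the narrow box.
- **32 mm sleeve (sleeve_a):** I tried it in the narrow gauge first. The first attempt failed: it tilted only about 7–9° and caught on the near edge of the collar. The second attempt seated at about 20–25° tilt, and it stuck under a 40 N push that ran along the bore. I then carried it, still tilted, to the wide gauge, where it slid through. It now stands upright in the wide box, with its top 65 mm and its middle about 36 mm above the worktop. Two pictures in a row showed it not moving.

**What went wrong or disagreed:**
- **Early overshoot:** turning the wrong way ran the last joint into its range limit. The tool moved about 0.1 m off course without touching anything, and kept a sideways lean of about 5° for the rest of the job.
- **Seating depth:** in the narrow gauge, the wrist picture put the 32 mm sleeve 10–15 mm deep and 2–3 mm to the side at its top, within the limits. The force direction was the clearer sign that it had seated.
- **Vial, petri dish, bottle and beaker:** they look unmoved in the side pictures. My last check was only a picture difference: 4–6 grey levels for three of them and 11 for the petri dish. I took the petri difference to be lighting or arm shadow, because the dish was still at the same pixels a moment earlier.

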